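Change over the sample rail and lock its keeper

ROBOT

A 6-joint arm with a two-finger parallel gripper is mounted at the origin on the work surface. World frame = base frame: x ahead of the robot, y to its left, z up, the work surface at z = 0. Lengths are in mm, angles in rad, forces in N, time in s.
With the tool pointing down it reaches from about 350 to 925 mm from the base axis. Payload 6.4 kg.
Tool frame: the origin (TCP) lies between the finger pads; the fingertips stand bot.tcp_to_tips ahead of it and the grasp point (between the pads) lies 3 mm ahead of it (bot.tcp_to_tips is the distance from the TCP to the fingertips, in mm); z points along the fingers, y is the line along which they close (so a half turn about z gives the same grasp; the last joint's range is limited). The gripper opens to 94 mm and grips with 3 to 60 N. Pads are 16 mm wide; open, the fingers measure 119 mm over their backs; the gripper's body (75 mm by 177 mm) begins 78 mm behind the grasp point.
Start: joints at [1, 0.245, 1.558, -0, 1.339, -0.174], TCP at [251.203, 599.509, 227.455] pointing down, gripper open.
Joint ranges: [-3.13, 3.13], [-1.02, 2.26], [0.13, 2.54], [-0.95, 4.09], [0.21, 2.88], [-2.74, 2.74]. Speed limits (rad/s): [2.57, 2.57, 3.14, 3.14, 3.14, 3.14].

INTERFACE

Orientations are given as [roll, pitch, yaw] about the fixed x, y, z axes, in that order (R = Rz(yaw) Ry(pitch) Rx(roll)).
In Python, from plant import bot gives the robot as it stands.
- The arm moves only by the shell command python3 steer.py 'ROWS' [FORCE]. ROWS is rows parted by semicolons, their numbers by spaces, 1 to 10 of them, each of 7 numbers: dx, dy, dz in mm, then a rotation vector rx, ry, rz in rad, then the opening from 0.0 (shut) to 1.0 (fully open); each row is the pose to reach, as a shift and turn from the pose commanded when the command began, along the tool's axes at that moment; what a row does not reach only later rows make up. A row lasts 1/12 s, in which the tool goes at most 41.7 mm and 0.125 rad, less where a joint would pass 70% of its speed; a pose out of reach is approached as far as the arm can. The fingers move at their own pace and stop on an object; FORCE is the grip in N (left out, the last holds). Time passes only in rows, so rows that do not move let the fingers close. It prints the time, the measured TCP pose, the force, the opening and the grip force at its end.
- bot.get_state(): the state, without advancing time (a new reading comes with each control period).
- bot.get_image(name): name is "side" or "top" or "wrist"; returns a dict with "frame" (400x640x3 uint8, red, green, blue), "fovy" (degrees; the focal length in pixels is half the picture's height over the tangent of half this angle, whatever the lens; pixels are square), "cx", "cy" (the principal point, pixels), "rvec" (rotation vector, rad) and "tvec" (3), from world to camera coordinates, as OpenCV has them. Camera axes: x right, y down, z forward; pixel columns grow to the right and rows downward; lengths in mm; the calibration is good to about 2 mm. A picture is of the moment at which its call begins. There is no depth.
- bot.hand_in(): hands the job in; it is judged then, once.
The state is a dict: "t": time; "joints": joint angles; "joint_vel": joint speeds; "effort": joint torques, N m; "ee_pos": TCP position; "ee_rot": TCP orientation; "force": force on the tool from outside, world axes, zero at the start; "torque": the same for the moment, N m; "grip_width": opening from 0.0 (shut) to 1.0 (fully open); "gripper_force": force on a finger pad.
Only numpy, scipy, OpenCV 4.12 (cv2) and the standard library are available. Lean on these libraries where they do the work, as an engineer would, in place of code of your own. Each camera call takes 0.05 s, during which the arm holds its last target. There are 200 camera calls.

TASK

Pull the orange keeper back to its stop, then lift the two finished green carriers off the conveyor rail and stand them upright in the green tray. Next hang every blue carrier on the rail: lift its hook over the anti-jump lip and lower it until the hook rests fully down in the channel behind the lip. Last, slide the keeper along its tapered way towards the rail until it wedges tight; leave the beaker and the white jar where they stand.

Things in the scene. Friction and masses are not known exactly. Their poses are not given: they have to be found in the camera images.
- rail: Conveyor rail on a fixed stand, along its own y; carriers hang on its -x side, facing the robot. Origin on the bench under the middle of the channel. Channel floor z 120 mm, x -15 to +15, y -180 to +180; back wall x 15 to 21, top z 145. -y end closed by a post 150 high (y -196 to -180); +y end open. White drive housing behind: x 40 to 140, 135 high. Room for 4 carriers at 90 mm pitch
- rail_lip (a point): middle of the top of the rail's anti-jump lip (rail x -18, z 135 mm): the lip runs along the whole front of the channel, x -21 to -15, 15 mm above the channel floor; the same 6 mm plate goes down as an apron to z 50
- rail_seat (a point): where a hung carrier's origin comes (rail x -53, y 0, z 40 mm) with heading equal to the rail's, its slot centred over the lip, hook on the channel floor; slide along rail y for other places (y -145 to +145). Let go, it swings a few mm and leans about 0.1 rad, back against the apron
- rail_way (a point): where the keeper's origin lies when wedged tight (rail x 0, y 235, z 110 mm). The way, on a blue pedestal (rail x +-40, y 180 to 348, top z 110), has two steel flanks 20 mm high, undercut 15 degrees, closing in by 5 degrees each towards rail -y; a low stop (top z 120) at its far end holds the keeper back at rail y 300
- keeper: Orange dovetail slide in the way, 150 g. Origin: centre of its underside; axes as the rail's. 80 mm long (y), 40 wide, 22 high; tongue to y -70 closes the channel's open end. Black grip over the origin: 36 mm in x, 12 in y, z 22 to 64. Starts loosely closed. Slides freely from its stop (rail y 300) to rail_way, where it wedges (or just past); push with 10 to 20 N; friction holds it
- finished1: A finished carrier, green fin and vial caps; starts hung on the rail. Origin: centre of its foot, below the fin; z up, hook towards +x. White block x -34 to 26 mm, y +-30, z 0 to 45. Steel back plate x 24 to 28, y +-30, up to z 108; top strip z 102 to 108. Grip it by the fin: 12 mm in x, 34 in y, z 108 to 150 over the origin. Upright when held there. About 220 g
- finished1_tip (a point): centre of the lower end of a green carrier's hook: a tongue pointing down from the top strip, x 42 to 50 mm, y +-17, lower end at z 80 in the carrier's frame. Between back plate and hook is a slot for the lip, x 28 to 42 (middle 35), 22 mm deep, open below and at both sides
- out_tray: green shallow tray fixed on the bench, 150 mm along x, 170 mm along y, room for two carriers side by side, walls 5 mm thick and 25 mm high, inner floor 5 mm up. Origin: centre of its underside
- spare_tray: grey tray of the same size, fixed; not used, stays empty
- finished2: The other finished (green) carrier, exactly like finished1; starts hung on the rail
- finished2_tip (a point): centre of the lower end of its hook
- carrier1: New carrier, blue fin and vial caps, otherwise exactly like finished1 (same shape, origin and axes); starts standing on the bench, hook away from the robot; may be absent
- carrier1_tip (a point): centre of the lower end of that carrier's hook
- carrier2: New carrier, blue fin and vial caps, otherwise exactly like finished1 (same shape, origin and axes); starts standing on the bench, hook away from the robot; may be absent
- carrier2_tip (a point): centre of the lower end of that carrier's hook
- carrier3: New carrier, blue fin and vial caps, otherwise exactly like finished1 (same shape, origin and axes); starts standing on the bench, hook away from the robot; may be absent
- carrier3_tip (a point): centre of the lower end of that carrier's hook
- carrier4: New carrier, blue fin and vial caps, otherwise exactly like finished1 (same shape, origin and axes); starts standing on the bench, hook away from the robot; may be absent
- carrier4_tip (a point): centre of the lower end of that carrier's hook
- beaker: clear empty plastic beaker, 84 mm across, 110 mm high; origin at the centre of its underside; bystander
- jar: white jar with green cap, 68 mm across, 130 mm high; origin at the centre of its underside; bystander

How it is judged (in metres and radians):
On the way, in this order (a step that is already met when the one before it is completed fails the run):
1. the keeper is back at its stop (y of keeper in the frame of rail between 0.286 and 0.31 m), for 0.2 s.
2. both green carriers stand upright in the green tray (x of finished1 in the frame of out_tray between -0.06 and 0.06 m and y of finished1 in the frame of out_tray between -0.062 and 0.062 m and z of finished1 in the frame of out_tray between -0.002 and 0.01 m and angle between each of finished1, finished2's own z axis and vertical below 0.12 rad and x of finished2 in the frame of out_tray between -0.06 and 0.06 m and y of finished2 in the frame of out_tray between -0.062 and 0.062 m and z of finished2 in the frame of out_tray between -0.002 and 0.01 m), for 0.2 s.
3. every blue carrier present hangs with its hook down in the channel (x of carrier1_tip in the frame of rail between -0.016 and 0.016 m and y of carrier1_tip in the frame of rail between -0.17 and 0.162 m and z of carrier1_tip in the frame of rail between 0.112 and 0.126 m and angle between each of carrier1, carrier2, carrier3, carrier4's own z axis and vertical below 0.26 rad and x of carrier2_tip in the frame of rail between -0.016 and 0.016 m and y of carrier2_tip in the frame of rail between -0.17 and 0.162 m and z of carrier2_tip in the frame of rail between 0.112 and 0.126 m and x of carrier3_tip in the frame of rail between -0.016 and 0.016 m and y of carrier3_tip in the frame of rail between -0.17 and 0.162 m and z of carrier3_tip in the frame of rail between 0.112 and 0.126 m and x of carrier4_tip in the frame of rail between -0.016 and 0.016 m and y of carrier4_tip in the frame of rail between -0.17 and 0.162 m and z of carrier4_tip in the frame of rail between 0.112 and 0.126 m), for 0.2 s.
4. the keeper is wedged tight (y of keeper in the frame of rail between 0.2 and 0.238 m and z of keeper in the frame of rail between 0.105 and 0.117 m), for 0.2 s.
At the end, for the whole second after the job is handed in: Green carrier on the green tray's floor (within 60 x 50 mm of centre, tilt < 0.12 rad); each blue hook between the channel walls, rail y -170 to 162 mm, within 6 mm of the channel floor, lean < 0.26 rad; keeper down in its way, origin at rail y < 238 mm; all at rest (all of step 2 and all of step 3 and all of step 4 and linear speed of each of carrier1, carrier2, carrier3, carrier4, finished1, finished2, keeper below 0.03 m/s); the robot touches nothing.
It fails at once if the beaker is moved more than 30 mm (distance of beaker from where it was at the start of the episode above 0.03 m).
It fails at once if the jar is moved more than 30 mm (distance of jar from where it was at the start of the episode above 0.03 m).
Of carrier1, carrier2, carrier3, carrier4 only 2 to 4 are there at a start; the rules pass over those that are not, and their reading is None.
At some moment in a run one of carrier1, carrier2, carrier3, carrier4 may be knocked a few centimetres aside while the robot is not near it.
Once in a run the grip may slacken for a moment while it holds something.
It also fails if it takes over 210 s, if anything falls off the work surface, if the arm or the gripper's body presses on something with over 40 N, if the wrist force passes 120 N, or if a joint passes its speed limit or range.

## Working session

There is one attempt and no reset: what is moved stays moved. The work goes in short steps, Python scripts to look and compute and a shell command to move; the robot and the scene stay as the last step left them, time stands still between calls to the robot, and variables do not carry over. Pictures are saved under pics/ and viewed, at most 14 in all, crops included, and the job is handed in when it is done.

```bash
ls; mkdir -p pics
cat > h.py <<'E'
from plant import bot
import numpy as np, cv2, json
def snap(n,f):
    d=bot.get_image(n); cv2.imwrite('pics/'+f+'.png',cv2.cvtColor(d['frame'],cv2.COLOR_RGB2BGR))
    m={k:(np.array(d[k]).tolist()) for k in('fovy','cx','cy','rvec','tvec')}
    json.dump(m,open('pics/'+f+'.json','w')); return d['frame'],m
def load(f): return json.load(open('pics/'+f+'.json'))
def K(m):
    f=200/np.tan(np.radians(m['fovy'])/2); return np.array([[f,0,m['cx']],[0,f,m['cy']],[0,0,1.]])
def px(m,P):
    return cv2.projectPoints(np.array(P,float).reshape(-1,3),np.array(m['rvec'],float),np.array(m['tvec'],float),K(m),None)[0].reshape(-1,2)
def atz(m,uv,z):
    R=cv2.Rodrigues(np.array(m['rvec'],float))[0];t=np.array(m['tvec'],float).ravel();c=-R.T@t
    d=R.T@np.linalg.inv(K(m))@np.array([uv[0],uv[1],1.]); return c+d*(z-c[2])/d[2]
E
python3 - <<'E'
from h import *
print(bot.tcp_to_tips,bot.get_state())
for n in('side','top','wrist'): print(n,snap(n,n+'0')[1])
E
```

```text
pics
plant.py
steer.py
22.0 {'t': 0.0, 'joints': array([ 9.99893569e-01,  2.45788627e-01,  1.55895236e+00, -1.20064255e-06,
        1.33867421e+00, -1.74097452e-01]), 'joint_vel': array([ 0.00064478, -0.00046926,  0.00027591, -0.00025413, -0.00127467,
       -0.0004127 ]), 'effort': array([-1.13024365e-03, -4.15831912e+01, -3.14606059e+01,  6.84787799e-02,
        3.32321157e-02, -1.45773151e-04]), 'ee_pos': array([250.9108478 , 599.04578567, 226.39472862]), 'ee_rot': array([-3.13979745e+00, -3.14550473e-04,  2.74478734e+00]), 'force': array([ 0.13765203, -0.71778601, -0.89690474]), 'torque': array([-0.01274328, -0.01037469, -0.01989358]), 'gripper_force': 0.0, 'grip_width': 1.0040944152586797}
side {'fovy': 50.29887215824632, 'cx': 324.12371544891084, 'cy': 193.83646566197987, 'rvec': [2.1743881453493206, -0.239389431781, 0.12662676755297886], 'tvec': [-528.1741899459192, 137.45663157759708, 1047.4496015063664]}
top {'fovy': 47.93763729521606, 'cx': 316.0328024594672, 'cy': 187.023137228986, 'rvec': [2.2132686166151387, -2.1680831790732626, 0.05211003243901527], 'tvec': [-20.426600170083404, 528.4208148974403, 1141.85313649579]}
wrist {'fovy': 62.823495707639516, 'cx': 314.75928321421816, 'cy': 203.74691648794234, 'rvec': [-2.4086718368007802, -1.6024623360403958, -0.2294448707074969], 'tvec': [-648.902879723089, -28.733007182024078, 391.3629898554826]}
```

View pics/top0.png

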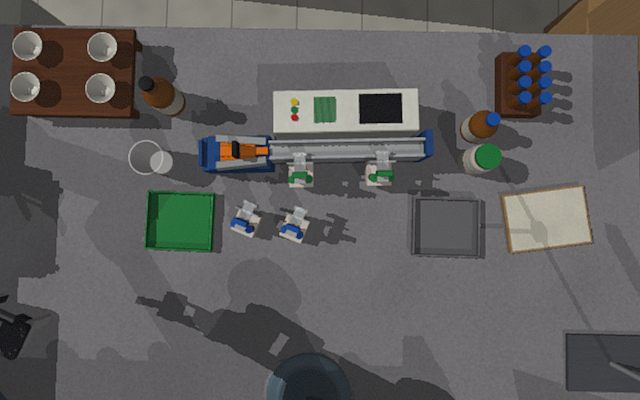

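View pics/side0.png

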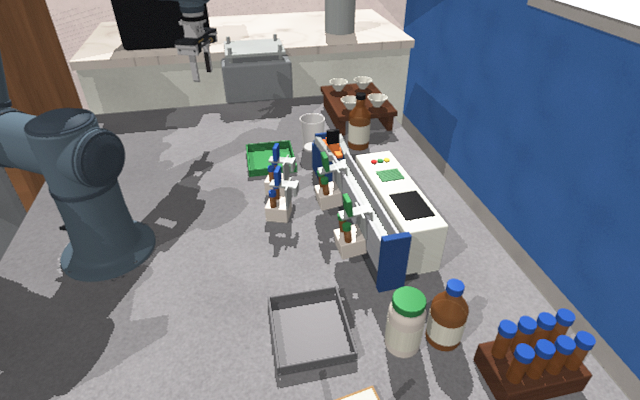

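The top view shows two blue carriers (about 243,219 and 294,224), two green ones on the rail (300,174 and 380,176), and the keeper near 240,150. The green tray is near 181,221, with the beaker at 150,158 and the jar at 487,158. Next I enlarge this area.

Run:
```python
from h import *
a=cv2.imread('pics/top0.png')
cv2.imwrite('pics/c1.png',cv2.resize(a[125:255,195:395],None,fx=4,fy=4,interpolation=cv2.INTER_CUBIC))
m=load('top0')
R=cv2.Rodrigues(np.array(m['rvec']))[0];print(-R.T@np.array(m['tvec']))
for n,uv,z in [('post',(430,144),150),('wayend',(202,153),120),('tray',(181,221),5),('railL',(270,150),135),('railR',(424,155),135)]: print(n,atz(m,uv,z).round(1))
```

```text
[ 466.27262828  -17.74965267 1168.65271783]
post [ 624.7 -267.8  150. ]
wayend [597.5 259.  120. ]
tray [434.2 337.7   5. ]
railL [605.8  97.8 135. ]
railR [ 601.3 -257.8  135. ]
```

View pics/c1.png

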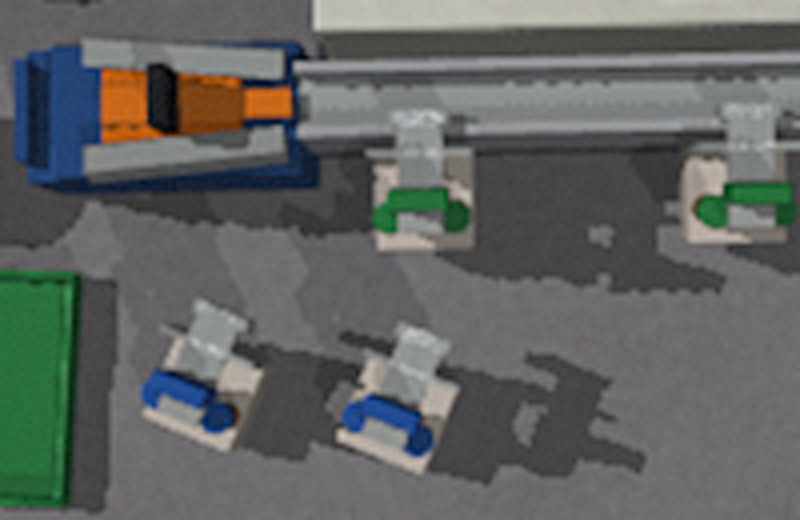

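```bash
cat >> h.py <<'E'
from scipy.spatial.transform import Rotation as Ro
def go(x,y,z,yaw):
    s=bot.get_state(); R=Ro.from_euler('xyz',s['ee_rot']); T=Ro.from_euler('xyz',[np.pi,0,yaw])
    d=R.inv().apply(np.array([x,y,z])-s['ee_pos']); w=(R.inv()*T).as_rotvec()
    print(d.round(1),w.round(3),'rows',int(np.ceil(max(np.linalg.norm(d)/41.7,np.linalg.norm(w)/.125))))
E
python3 -c "
from h import *
m=load('wrist0');R=cv2.Rodrigues(np.array(m['rvec']))[0];print(-R.T@np.array(m['tvec']),R)
go(480,60,450,3.1416)"
```

```text
[174.39337319 631.17408718 382.45489394] [[ 0.38659101  0.92224985 -0.00161128]
 [ 0.88474277 -0.37037438  0.28293647]
 [ 0.26034135 -0.11080626 -0.9591373 ]]
[-419.5 -409.1 -222.9] [-0.001 -0.001 -0.397] rows 16
```

```bash
python3 steer.py '0 0 -120 0 0 0 1; -60 -60 -223 0 0 -0.1 1; -420 -409 -223 0 0 -0.397 1; -420 -409 -223 0 0 -0.397 1; -420 -409 -223 0 0 -0.397 1; -420 -409 -223 0 0 -0.397 1; -420 -409 -223 0 0 -0.397 1; -420 -409 -223 0 0 -0.397 1; -420 -409 -223 0 0 -0.397 1; -420 -409 -223 0 0 -0.397 1'
python3 -c "
from h import *
go(480,60,450,3.1416)"
```

```text
t: 0.98
ee_pos: [384.3, 284.4, 388.7]
ee_rot: [-3.142, 0.0, -3.141]
force: [1.4, 0.3, 0.5]
grip_width: 1.002
gripper_force: 0.0
[ -95.6 -224.5  -61.3] [-0.     0.     0.001] rows 7
```

```bash
python3 steer.py '-96 -224 -61 0 0 0 1; -96 -224 -61 0 0 0 1; -96 -224 -61 0 0 0 1; -96 -224 -61 0 0 0 1; -96 -224 -61 0 0 0 1; -96 -224 -61 0 0 0 1; -96 -224 -61 0 0 0 1; -96 -224 -61 0 0 0 1'
python3 -c "
from h import *
snap('wrist','w1'); a=cv2.imread('pics/w1.png'); cv2.imwrite('pics/w1b.png',cv2.resize(a,(800,500),interpolation=cv2.INTER_CUBIC))"
```

```text
t: 1.65
ee_pos: [480.8, 60.7, 449.3]
ee_rot: [3.141, -0.0, 3.138]
force: [-0.1, 1.2, -0.8]
grip_width: 0.998
gripper_force: 0.0
```

View pics/w1b.png

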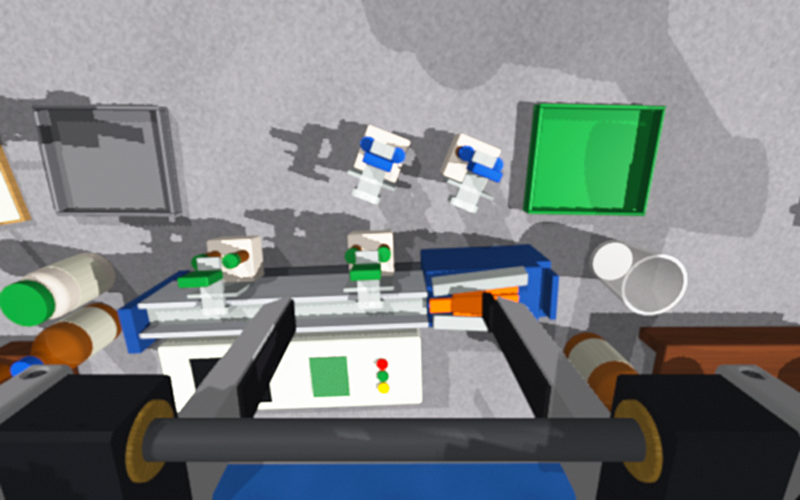

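The wrist view shows the whole cell, with the rail from (140,310) to (428,290), the keeper at (475,302), the tray at (595,158), and blue carriers at (383,155) and (475,160) in the 1.25x picture. I'll enlarge it to get accurate points.

```bash
python3 -c "
from h import *
a=cv2.imread('pics/w1.png'); f=lambda b:cv2.resize(b,None,fx=3,fy=3,interpolation=cv2.INTER_CUBIC)
cv2.imwrite('pics/c2.png',np.vstack([f(a[180:278,90:350]),f(a[80:180,280:540])]))"
```

```text
(no output)
```

View pics/c2.png

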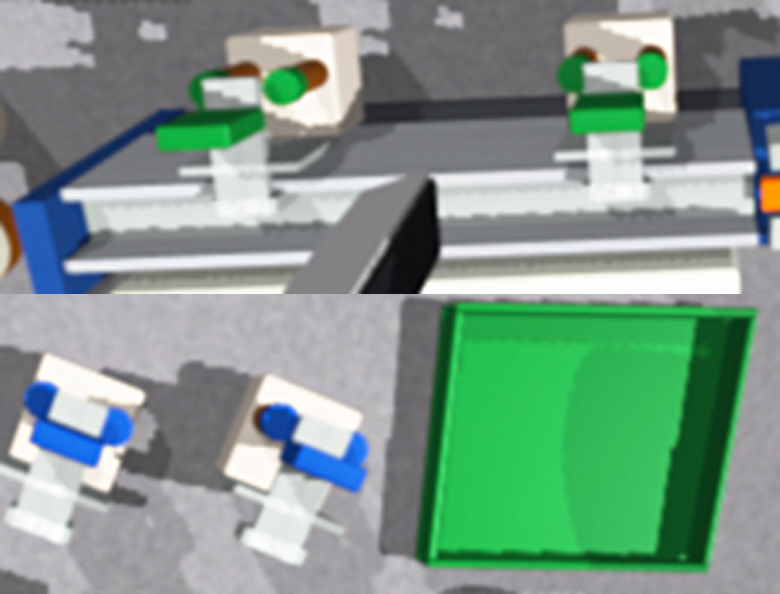

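```bash
cat > fit.py <<'E'
from h import *
from scipy.optimize import least_squares
def tf(p,P):
    P=np.array(P,float);c,s=np.cos(p[2]),np.sin(p[2]);return np.c_[p[0]+c*P[:,0]-s*P[:,1],p[1]+s*P[:,0]+c*P[:,1],P[:,2]]
def fit(name,obs,p0):
    r=lambda p:np.concatenate([(px(load(f),tf(p,[P]))[0]-uv) for f,P,uv in obs])
    s=least_squares(r,p0,loss='soft_l1');print(name,s.x.round(3),'res px',s.fun.reshape(-1,2).round(1).tolist());return s.x
E
python3 - <<'E'
from fit import *
a=lambda x,y:(90+x/3-.33,180+y/3-.33)
b=lambda x,y:(280+x/3-.33,80+(y-294)/3-.33)
t=lambda x,y:(195+x/4-.4,125+y/4-.4)
w='w1'
o=[(w,P,a(*q)) for P,q in [((-21,-180,135),(62,188)),((-21,180,135),(752,163)),((-15,-180,135),(68,197)),((-15,180,135),(755,173)),((15,-180,145),(68,260)),((15,180,145),(757,236)),((21,180,145),(757,245))]]
r=fit('rail',o,[610,-80,0]); 
o2=[('top0',P,t(*q)) for P,q in [((-21,180,135),(298,138)),((-15,180,135),(298,127)),((21,180,145),(295,62)),((15,180,145),(295,75))]]
r=fit('rail2',o+o2,[610,-80,0])
fit('tray',[(w,P,b(*q)) for P,q in [((-75,-85,25),(445,303)),((-75,85,25),(757,308)),((75,85,25),(707,572)),((75,-85,25),(417,563))]],[434,338,0])
C=[(-34,-30,45),(-34,30,45),(50,-17,108),(50,17,108),(26,-30,108),(26,30,108)]
fit('A',[(w,P,b(*q)) for P,q in zip(C,[(42,355),(145,400),(5,525),(70,543),(0,468),(108,507)])],[430,20,0])
fit('B',[(w,P,b(*q)) for P,q in zip(C,[(265,375),(362,412),(242,545),(303,562),(237,490),(343,530)])],[430,120,0])
Tc=C
fit('Atop',[('top0',P,t(*q)) for P,q in zip(C[2:],[(453,340),(400,322),(462,380),(360,345)])],[430,20,0])
fit('Btop',[('top0',P,t(*q)) for P,q in zip(C[2:],[(250,317),(197,300),(262,370),(163,325)])],[430,120,0])
m=load(w)
for y in(100,0,-10,-100): print(y,px(m,tf(r,[(-53+26,y,148),(-3,y,148)])).round(1).tolist())
print(a(617,154),a(617,196),a(243,205))
E
```

```text
rail [ 6.12227e+02 -7.74200e+01  3.50000e-02] res px [[-0.8, 0.0], [1.4, -0.1], [-1.9, 0.6], [0.5, 0.1], [-1.6, 0.0], [0.6, -0.3], [0.7, 0.3]]
rail2 [ 6.12194e+02 -7.81180e+01  3.60000e-02] res px [[-1.2, 0.0], [0.9, -0.2], [-2.4, 0.6], [0.0, 0.1], [-2.1, 0.0], [0.2, -0.3], [0.2, 0.2], [-0.7, -0.1], [-0.7, 0.1], [-0.6, 0.2], [-0.6, -0.5]]
tray [ 4.35056e+02  3.35157e+02 -2.00000e-02] res px [[1.2, -0.6], [-1.0, -0.5], [-1.3, 0.2], [1.0, 1.7]]
A [ 4.27722e+02  4.34140e+01 -3.50000e-01] res px [[0.2, -0.6], [0.3, -2.6], [0.3, -0.5], [-0.3, 1.0], [-1.3, 0.4], [0.4, 1.1]]
B [ 4.38535e+02  1.63368e+02 -3.56000e-01] res px [[-0.7, -0.7], [0.4, -0.0], [-0.1, -0.5], [0.0, 1.4], [-0.4, -0.1], [0.8, 0.3]]
Atop [ 4.29781e+02  4.03080e+01 -3.32000e-01] res px [[0.0, -0.6], [-0.3, -1.1], [-0.6, 0.9], [1.0, 0.8]]
Btop [ 4.38620e+02  1.59843e+02 -3.50000e-01] res px [[0.5, 0.6], [0.4, -0.4], [-1.1, -1.2], [-0.0, 0.8]]
100 [[288.5, 235.3], [289.5, 250.0]]
0 [[222.0, 237.7], [223.9, 252.4]]
-10 [[215.4, 238.0], [217.3, 252.6]]
-100 [[155.8, 240.2], [158.6, 254.7]]
(295.33666666666664, 231.00333333333333) (295.33666666666664, 245.0033333333333) (170.67, 248.0033333333333)
```

```bash
cat > ov.py <<'E'
from fit import *
FIN=[(sx*6,sy*17,z) for z in(108,150) for sx,sy in((-1,-1),(1,-1),(1,1),(-1,1))]
CARR=[FIN[0:4],FIN[4:],[(50,-17,108),(50,17,108)],[(24,-30,108),(28,-30,108),(28,30,108),(24,30,108)],[(-34,-30,45),(-34,30,45),(24,30,45),(24,-30,45)],[(50,-17,80),(50,17,80)]]
def hung(y,l=-.1): # pose in rail frame
    R=Ro.from_euler('y',l); return lambda P:R.apply(np.array(P,float))+[-48,y,40]
def poly(img,m,P,s,o,col=(0,0,255)):
    q=((px(m,P)-o+.5)*s).round().astype(int); cv2.polylines(img,[q],len(P)>2,col,1,cv2.LINE_AA)
E
cat > o1.py <<'E'
from ov import *
r=[612.2,-78,.036]
RL=[[(-21,-180,135),(-21,180,135),(-15,180,135),(-15,-180,135)],[(15,-180,145),(15,180,145),(21,180,145),(21,-180,145)],[(-40,180,110),(-40,348,110),(40,348,110),(40,180,110)]]
KP=[(sx*18,235+sy*6,174) for sx,sy in((-1,-1),(1,-1),(1,1),(-1,1))]
out=[]
for f,o,(w,h),s in[('top0',(195,125),(245,110),3.2),('w1',(90,175),(360,95),2.2)]:
    m=load(f);a=cv2.imread(f'pics/{f}.png');a=cv2.resize(a[o[1]:o[1]+h,o[0]:o[0]+w],None,fx=s,fy=s,interpolation=cv2.INTER_CUBIC)
    for P in RL+[KP]: poly(a,m,tf(r,P),s,np.array(o))
    for y in(109,-77): 
        for P in CARR[:4]: poly(a,m,tf(r,hung(y)(P)),s,np.array(o),(255,0,255))
    out.append(np.pad(a,((0,0),(0,800-a.shape[1]),(0,0))))
cv2.imwrite('pics/o1.png',np.vstack(out))
E
python3 o1.py
```

```text
(no output)
```

View pics/o1.png

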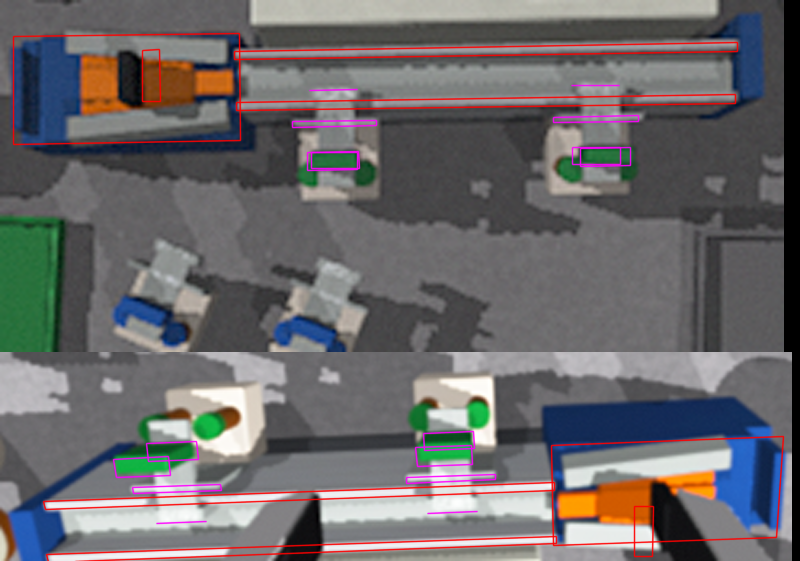

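The overlay puts the rail at (612,-78, yaw .036), and it lines up in both views. The green carriers are at rail y about 107 and -78, and the keeper grip is at rail y about 249 (top-crop pixel 130 against the model's 151).

```bash
python3 -c "
from h import *
go(603,171,230,3.178);go(603,171,161,3.178)"
```

```text
[-122.8  109.   218.9] [ 0.001 -0.001 -0.038] rows 7
[-122.9  109.   287.9] [ 0.001 -0.001 -0.038] rows 8
```

```bash
python3 steer.py '-123 109 219 0 0 -0.038 0.5; -123 109 219 0 0 -0.038 0.5; -123 109 219 0 0 -0.038 0.5; -123 109 219 0 0 -0.038 0.5; -123 109 219 0 0 -0.038 0.5; -123 109 219 0 0 -0.038 0.5; -123 109 219 0 0 -0.038 0.5; -123 109 219 0 0 -0.038 0.5' 30
python3 steer.py '0 0 35 0 0 0 0.5; 0 0 66 0 0 0 0.5; 0 0 68 0 0 0 0.5; 0 0 68 0 0 0 0; 0 0 68 0 0 0 0; 0 0 68 0 0 0 0; 0 0 68 0 0 0 0; 0 0 68 0 0 0 0; 0 0 68 0 0 0 0'
```

```text
t: 2.37
ee_pos: [600.1, 174.6, 223.4]
ee_rot: [-3.142, -0.011, -3.099]
force: [-0.2, 0.6, -1.4]
grip_width: 0.507
gripper_force: 0.0
t: 3.12
ee_pos: [604.0, 171.6, 164.0]
ee_rot: [3.141, 0.003, -3.103]
force: [0.5, 1.1, 2.1]
grip_width: 0.125
gripper_force: 30.0
```

```bash
python3 steer.py '0 12 0 0 0 0 0; 0 26 0 0 0 0 0; 0 40 0 0 0 0 0; 0 46 0 0 0 0 0; 0 49 0 0 0 0 0; 0 49 0 0 0 0 0'; python3 steer.py '0 2 0 0 0 0 0; 0 2 0 0 0 0 0;0 2 0 0 0 0 0;0 2 0 0 0 0 0'
```

```text
t: 3.62
ee_pos: [602.3, 220.9, 164.0]
ee_rot: [-3.139, 0.003, -3.102]
force: [-0.2, -3.7, 7.0]
grip_width: 0.128
gripper_force: 30.0
t: 3.95
ee_pos: [602.3, 221.2, 164.1]
ee_rot: [-3.137, 0.002, -3.103]
force: [-0.5, -8.1, 7.1]
grip_width: 0.127
gripper_force: 30.0
```

```bash
python3 steer.py '0 -2 0 0 0 0 0.5; 0 -2 0 0 0 0 0.5; 0 -2 -30 0 0 0 0.5; 0 -2 -70 0 0 0.12 0.5; 0 -2 -100 0 0 0.24 0.5; 0 -2 -100 0 0 0.36 0.5;0 -2 -100 0 0 0.48 0.5;0 -2 -100 0 0 0.6 0.5; 0 -2 -100 0 0 0.72 0.5; 0 -2 -100 0 0 0.84 0.5'
python3 -c "
from h import *
go(547.6,26.3,260,1.607)"
```

```text
t: 4.78
ee_pos: [600.8, 221.3, 261.5]
ee_rot: [-3.141, -0.002, 2.334]
force: [0.2, 1.3, 1.0]
grip_width: 0.503
gripper_force: 0.0
[-104.1 -173.2    1.4] [-0.001 -0.001  0.727] rows 6
```

```bash
python3 steer.py '-104 -173 2 0 0 0.728 0.5;-104 -173 2 0 0 0.728 0.5;-104 -173 2 0 0 0.728 0.5;-104 -173 2 0 0 0.728 0.5;-104 -173 2 0 0 0.728 0.5;-104 -173 2 0 0 0.728 0.5;-104 -173 2 0 0 0.728 0.5;-104 -173 2 0 0 0.728 0.5'
python3 -c "
from h import *
snap('wrist','w2');go(547.6,26.3,177,1.607)"
```

```text
t: 5.45
ee_pos: [549.2, 25.8, 260.0]
ee_rot: [-3.141, -0.001, 1.614]
force: [-0.7, 0.8, -0.9]
grip_width: 0.5
gripper_force: 0.0
[ 0.1 -1.7 83. ] [-0.001 -0.001  0.008] rows 2
```

View pics/w2.png

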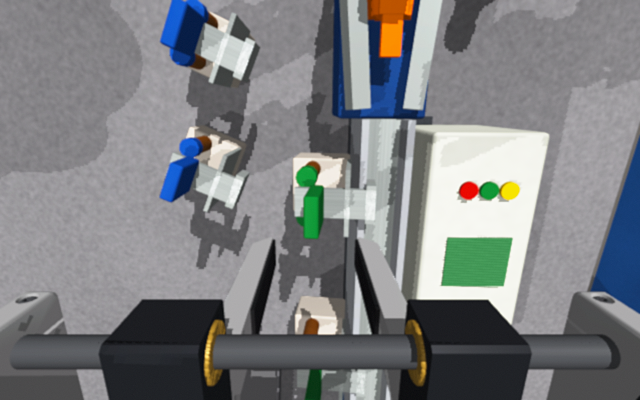

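The fin shows at (314,212), laterally between the fingers. I check the distance numerically and descend.

```bash
python3 -c "
from h import *
m=load('w2')
for q in [(306,188),(321,188),(306,237),(321,237)]: print(atz(m,q,190).round(1),atz(m,q,150).round(1))"
python3 steer.py '0 -1 30 0 0 0 0.5; 0 -1.5 65 0 0 0 0.5; 0 -1.5 83 0 0 0 0.5; 0 -1.5 83 0 0 0 0.5; 0 -1.5 83 0 0 0 0;0 -1.5 83 0 0 0 0;0 -1.5 83 0 0 0 0;0 -1.5 83 0 0 0 0;0 -1.5 83 0 0 0 0' 40
```

```text
[541.4  53.2 190. ] [540.8  43.5 150. ]
[552.1  53.7 190. ] [553.3  44.  150. ]
[542.8  15.9 190. ] [ 5.423e+02 -4.000e-01  1.500e+02]
[553.9  16.4 190. ] [5.554e+02 1.000e-01 1.500e+02]
t: 6.25
ee_pos: [548.7, 25.2, 178.8]
ee_rot: [3.139, 0.0, 1.612]
force: [-1.8, -0.5, 1.5]
grip_width: 0.181
gripper_force: 1.1
```

```bash
python3 steer.py '0 0 0 0 0 0 0.25; 3 0 0 0 0 0 0.25; 3 0 0 0 0 0 0;3 0 0 0 0 0 0;3 0 0 0 0 0 0;3 0 0 0 0 0 0;3 0 0 0 0 0 0;3 0 0 0 0 0 0' 40
```

```text
t: 6.92
ee_pos: [551.4, 28.2, 180.6]
ee_rot: [3.131, 0.001, 1.612]
force: [3.9, 0.6, 6.7]
grip_width: 0.129
gripper_force: 39.7
```

```bash
python3 steer.py '0 0 -10 0 0 0 0; 0 0 -25 0 0 0 0; 0 -2 -45 0 0 0 0; 0 -15 -60 0 0 0 0; 0 -50 -65 0 0 0 0; 0 -85 -65 0 0 0 0;0 -85 -65 0 0 0 0'
python3 -c "
from h import *
go(427,372,230,1.551)"
```

```text
t: 7.5
ee_pos: [457.5, 25.4, 240.3]
ee_rot: [-3.136, -0.001, 1.612]
force: [-0.3, -0.4, -3.6]
grip_width: 0.124
gripper_force: 40.0
[347.5 -16.1  10.7] [-0.006 -0.001  0.061] rows 9
```

```bash
python3 steer.py '0 0 -40 0 0 0 0; 0 0 -75 0 0 0 0; 30 0 -80 0 0 0 0; 70 0 -80 0 0 0.01 0; 110 -2 -80 0 0 0.02 0; 150 -5 -80 0 0 0.03 0; 190 -7 -80 0 0 0.035 0; 230 -9 -80 0 0 0.04 0; 270 -11 -80 0 0 0.05 0; 310 -13 -80 0 0 0.06 0'
python3 -c "
from h import *
go(427,372,160,1.551)
f,m=snap('top','t1');a=cv2.imread('pics/t1.png');cv2.imwrite('pics/t1c.png',cv2.resize(a[125:275,130:395],None,fx=3,fy=3,interpolation=cv2.INTER_CUBIC))"
```

```text
t: 8.33
ee_pos: [436.3, 335.9, 321.4]
ee_rot: [-3.14, 0.001, 1.552]
force: [0.9, -0.2, -2.0]
grip_width: 0.124
gripper_force: 40.0
[ 36.   -9.8 161.3] [-0.001  0.001  0.001] rows 4
```

View pics/t1c.png

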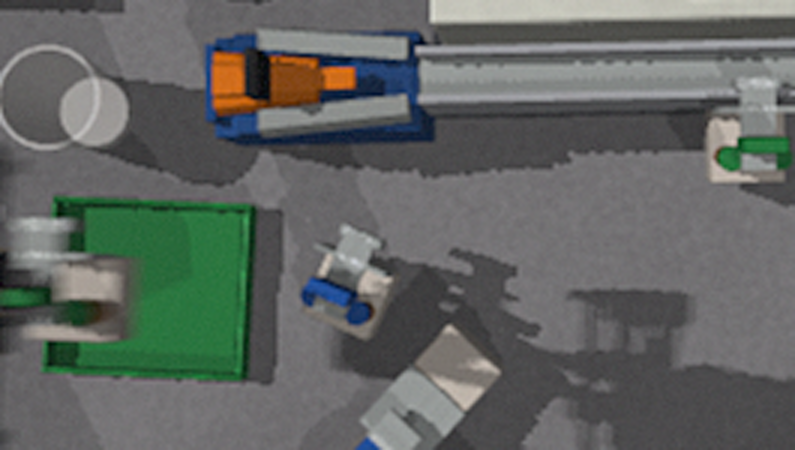

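I knocked over the right blue carrier, which now lies with its block near (455,365) and its fin near (365,440). I'll right it later, after the green carriers are placed. From here the carried load stays above 150 mm.

```bash
python3 steer.py '36 -10 0 0 0 0 0; 36 -10 40 0 0 0 0; 36 -10 80 0 0 0 0; 36 -10 120 0 0 0 0; 36 -10 150 0 0 0 0; 36 -10 163 0 0 0 0;36 -10 168 0 0 0 0'
python3 steer.py '0 0 4 0 0 0 0; 0 0 7 0 0 0 0;0 0 9 0 0 0 0;0 0 9 0 0 0 0'
```

```text
t: 8.97
ee_pos: [426.0, 369.0, 150.7]
ee_rot: [-3.136, 0.003, 1.552]
force: [-0.2, 0.3, -2.6]
grip_width: 0.127
gripper_force: 40.0
t: 9.3
ee_pos: [429.3, 370.9, 148.0]
ee_rot: [3.138, -0.002, 1.552]
force: [-0.8, -0.3, 2.8]
grip_width: 0.125
gripper_force: 40.0
```

```bash
python3 steer.py '0 0 -1 0 0 0 0.4; 0 0 -1 0 0 0 0.4; 0 0 -1 0 0 0 0.4; 0 0 -30 0 0 0 0.4; 0 0 -70 0 0 0 0.4; 0 0 -110 0 0 0 0.4; 0 0 -120 0 0 0 0.4'
python3 -c "
from h import *
go(554.3,-158,270,1.607)"
```

```text
t: 9.88
ee_pos: [430.4, 371.6, 273.1]
ee_rot: [3.131, -0.006, 1.552]
force: [1.2, 0.3, 0.8]
grip_width: 0.396
gripper_force: 0.0
[-527.2  133.9    1.3] [ 0.01  -0.006 -0.055] rows 14
```

```bash
python3 steer.py '-40 0 0 0 0 0 0.5; -80 10 0 0 0 -0.02 0.5; -120 20 0 0 0 -0.04 0.5; -527 133 0 0 0 -0.055 0.5; -527 133 0 0 0 -0.055 0.5; -527 133 0 0 0 -0.055 0.5; -527 133 0 0 0 -0.055 0.5; -527 133 0 0 0 -0.055 0.5; -527 133 0 0 0 -0.055 0.5; -527 133 0 0 0 -0.055 0.5'
python3 -c "
from h import *
go(554.3,-158,270,1.607)
f,m=snap('top','t2');a=cv2.imread('pics/t2.png');cv2.imwrite('pics/t2c.png',cv2.resize(a[180:290,130:330],None,fx=4,fy=4,interpolation=cv2.INTER_CUBIC))"
```

```text
t: 10.72
ee_pos: [518.3, -34.9, 265.5]
ee_rot: [3.141, 0.0, 1.607]
force: [1.0, 0.3, 0.2]
grip_width: 0.499
gripper_force: 0.0
[-124.4   31.6   -4.4] [ 0.001  0.    -0.   ] rows 4
```

View pics/t2c.png

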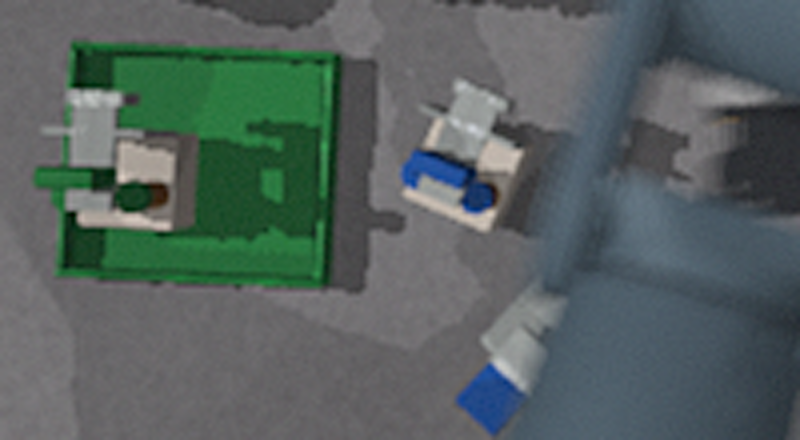

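F1 stands in the tray's left half with its block at (150,185). The knocked carrier lies with its fin at (490,400). Next is F2.

```bash
python3 steer.py '-124 32 -4 0 0 0 0.5;-124 32 -4 0 0 0 0.5;-124 32 -4 0 0 0 0.5;-124 32 -4 0 0 0 0.5;-124 32 30 0 0 0 0.5;-124 32 60 0 0 0 0.5;-124 32 85 0 0 0 0.5;-124 32 88 0 0 0 0.5;-124 32 88 0 0 0 0.5'
python3 steer.py '0 0 0 0 0 0 0;0 0 0 0 0 0 0;0 0 0 0 0 0 0;0 0 0 0 0 0 0;0 0 0 0 0 0 0;0 0 0 0 0 0 0;0 0 0 0 0 0 0'
```

```text
t: 11.52
ee_pos: [553.6, -154.5, 175.7]
ee_rot: [-3.138, -0.002, 1.607]
force: [1.0, -0.4, 0.5]
grip_width: 0.502
gripper_force: 0.0
t: 12.1
ee_pos: [557.7, -155.9, 180.6]
ee_rot: [3.133, 0.002, 1.606]
force: [4.5, 1.6, 7.0]
grip_width: 0.136
gripper_force: 39.5
```

```bash
python3 steer.py '0 0 -10 0 0 0 0; 0 0 -25 0 0 0 0; 0 -2 -45 0 0 0 0; 0 -6 -80 0 0 0 0; 0 -10 -120 0 0 0 0; 0 -30 -150 0 0 0 0;0 -60 -160 0 0 0 0;0 -60 -160 0 0 0 0'
python3 -c "
from h import *
go(426,294,335,1.551)"
```

```text
t: 12.77
ee_pos: [493.0, -158.1, 341.5]
ee_rot: [3.138, 0.004, 1.606]
force: [0.7, -0.4, -2.3]
grip_width: 0.126
gripper_force: 40.0
[454.2 -51.1   4.6] [0.004 0.004 0.055] rows 11
```

```bash
python3 steer.py '35 -4 2 0 0 0 0;75 -8 2 0 0 0.01 0; 115 -13 3 0 0 0.015 0; 155 -17 3 0 0 0.02 0;195 -22 3 0 0 0.025 0;235 -26 3 0 0 0.03 0;275 -31 3 0 0 0.035 0;315 -35 3 0 0 0.04 0;355 -40 3 0 0 0.05 0;395 -45 4 0 0 0.055 0'
python3 steer.py '25 -3 0 0 0 0 0;45 -5 0 0 0 0 0;55 -6 0 0 0 0 0;59 -6 0 0 0 0 0;59 -6 0 0 0 0 0'
python3 -c "
from h import *
go(426,294,155,1.551)"
```

```text
t: 13.6
ee_pos: [434.5, 237.4, 332.5]
ee_rot: [-3.141, 0.0, 1.551]
force: [1.4, 0.5, -2.4]
grip_width: 0.124
gripper_force: 40.0
t: 14.02
ee_pos: [430.5, 294.6, 332.6]
ee_rot: [-3.14, 0.001, 1.552]
force: [0.8, 0.2, -3.2]
grip_width: 0.126
gripper_force: 40.0
[ -0.5  -4.3 177.6] [-0.001  0.001  0.001] rows 5
```

```bash
python3 steer.py '0 -4 30 0 0 0 0;0 -4 70 0 0 0 0;0 -4 110 0 0 0 0;0 -4 145 0 0 0 0;0 -4 165 0 0 0 0;0 -4 175 0 0 0 0;0 -4 178 0 0 0 0'
python3 steer.py '0 0 4 0 0 0 0; 0 0 7 0 0 0 0;0 0 10 0 0 0 0;0 0 10 0 0 0 0'
```

```text
t: 14.6
ee_pos: [428.2, 296.9, 160.6]
ee_rot: [3.141, -0.008, 1.548]
force: [-11.7, 8.3, 32.9]
grip_width: 0.132
gripper_force: 40.2
t: 14.93
ee_pos: [431.2, 300.2, 156.6]
ee_rot: [3.133, -0.017, 1.547]
force: [-13.5, 14.1, 42.2]
grip_width: 0.138
gripper_force: 40.6
```

```bash
python3 steer.py '0 0 -20 0 0 0 0; 0 0 -45 0 0 0 0;0 0 -45 0 0 0 0'
python3 -c "
from h import *
snap('side','s1');snap('top','t3');f=lambda b,s:cv2.resize(b,None,fx=s,fy=s,interpolation=cv2.INTER_CUBIC)
a=cv2.imread('pics/s1.png')[90:220,180:380];b=cv2.imread('pics/t3.png')[170:290,120:320]
cv2.imwrite('pics/d1.png',np.hstack([f(a,2),f(a,2)*0])*0) if 0 else cv2.imwrite('pics/d1.png',np.vstack([f(a,2.3),f(b,2.3)]))"
```

```text
t: 15.18
ee_pos: [430.0, 294.7, 195.7]
ee_rot: [3.132, -0.004, 1.55]
force: [1.0, 1.2, -1.1]
grip_width: 0.128
gripper_force: 40.0
```

View pics/d1.png

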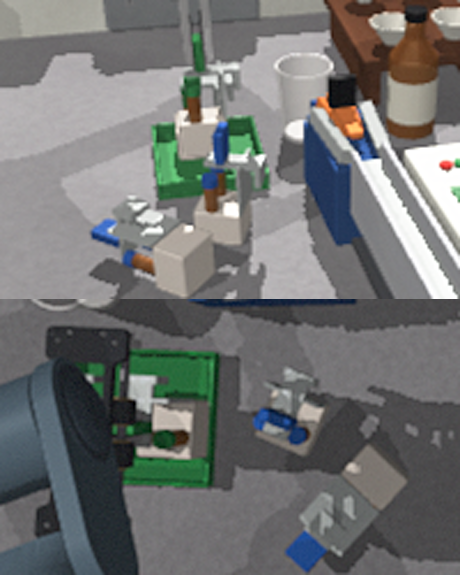

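```bash
python3 -c "
from h import *
snap('wrist','w3');f=lambda b,s:cv2.resize(b,None,fx=s,fy=s,interpolation=cv2.INTER_CUBIC)
c=np.zeros((600,800,3),np.uint8)
def put(i,x,y): c[y:y+i.shape[0],x:x+i.shape[1]]=i
put(f(cv2.imread('pics/w3.png')[0:300],1.0),0,0)
put(f(cv2.imread('pics/t3.png')[222:296,235:305],4),0,302)
put(f(cv2.imread('pics/s1.png')[165:225,205:295],4.9),300,302)
cv2.imwrite('pics/d2.png',c)"
```

```text
(no output)
```

View pics/d2.png

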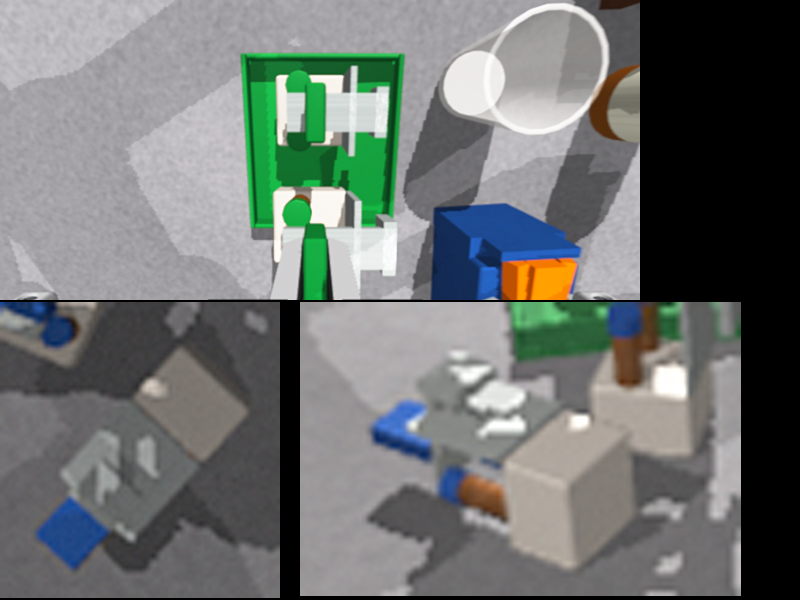

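```bash
python3 -c "
from h import *
m=load('w3')
for q in [(242,55),(405,55),(250,228),(395,228)]: print('rim',atz(m,q,25).round(0))
for q in [(277,188),(345,190)]: print('F2blk',atz(m,q,98).round(0),atz(m,q,85).round(0))
for q in [(277,76),(277,145),(342,145)]: print('F1blk',atz(m,q,50).round(0))
for q in [(325,83),(325,142)]: print('F1fin',atz(m,q,155).round(0))
m=load('t3')
for q in [(195+0,0)]: pass
"
```

```text
rim [364. 423.  25.]
rim [512. 420.  25.]
rim [359. 257.  25.]
rim [511. 253.  25.]
F2blk [398. 317.  98.] [397. 313.  85.]
F2blk [451. 314.  98.] [453. 311.  85.]
F1blk [398. 402.  50.]
F1blk [395. 345.  50.]
F1blk [453. 343.  50.]
F1fin [435. 389. 155.]
F1fin [434. 357. 155.]
```

F2 sits about 9 mm off in the hand, so it landed on the tray's -y wall. I shift it +12 mm in y and lower again.

```bash
python3 steer.py '12 0 0 0 0 0 0;12 0 0 0 0 0 0;12 0 20 0 0 0 0;12 0 35 0 0 0 0;12 0 43 0 0 0 0;12 0 46 0 0 0 0;12 0 46 0 0 0 0'
python3 steer.py '0 0 3 0 0 0 0; 0 0 5 0 0 0 0;0 0 7 0 0 0 0;0 0 7 0 0 0 0'
```

```text
t: 15.92
ee_pos: [426.6, 306.9, 144.7]
ee_rot: [-3.14, 0.001, 1.552]
force: [-2.1, 0.1, 4.0]
grip_width: 0.13
gripper_force: 40.0
t: 16.25
ee_pos: [428.6, 308.2, 144.5]
ee_rot: [3.14, -0.001, 1.553]
force: [-12.1, -4.9, 37.3]
grip_width: 0.126
gripper_force: 40.3
```

```bash
python3 steer.py '0 0 -5 0 0 0 0; 0 0 -6 0 0 0 0.4; 0 0 -6 0 0 0 0.4; 0 0 -6 0 0 0 0.4; 0 0 -36 0 0 0 0.4; 0 0 -76 0 0 0 0.4; 0 0 -115 0 0 0 0.4; 0 0 -115 0 0 0 0.4'
python3 - <<'E'
from fit import *
t=lambda x,y:(130+x/4-.4,180+y/4-.4)
C=[(50,-17,108),(50,17,108),(26,-30,108),(26,30,108)]
fit('B',[('t2',P,t(*q)) for P,q in zip(C,[(510,105),(455,82),(522,150),(420,107)])],[438,160,-.35])
go(438.6,161,230,1.218)
E
```

```text
t: 16.92
ee_pos: [430.4, 308.2, 260.3]
ee_rot: [3.13, -0.006, 1.552]
force: [0.0, -0.0, 0.2]
grip_width: 0.397
gripper_force: 0.0
B [ 4.36931e+02  1.61637e+02 -3.72000e-01] res px [[0.1, -0.4], [0.6, -0.2], [-1.8, -0.1], [0.3, 0.9]]
[-147.2   10.6   29.6] [ 0.011 -0.008  0.334] rows 4
```

```bash
python3 steer.py '-40 3 0 0 0 0.1 0.5;-80 6 0 0 0 0.2 0.5;-120 8 10 0.01 -0.008 0.3 0.5;-146 10 20 0.011 -0.008 0.34 0.5;-146 10 30 0.011 -0.008 0.34 0.5;-146 10 30 0.011 -0.008 0.34 0.5;-146 10 30 0.011 -0.008 0.34 0.5'
python3 - <<'E'
from h import *
go(438,162,140,1.211)
f,m=snap('wrist','w4')
hsv=cv2.cvtColor(f,cv2.COLOR_RGB2HSV)
M=cv2.inRange(hsv,(105,150,60),(125,255,255)); n,l,s,c=cv2.connectedComponentsWithStats(M)
for i in range(1,n):
    if s[i,4]>150: print(s[i],c[i].round())
print(px(m,[(438,162,150)]))
E
```

```text
t: 17.5
ee_pos: [433.6, 160.7, 221.3]
ee_rot: [-3.13, 0.01, 1.212]
force: [-0.1, 0.3, -0.0]
grip_width: 0.498
gripper_force: 0.0
[ 3.6  4.6 81.3] [-0.011  0.01   0.001] rows 2
[ 396    0  101  216 8592] [443. 102.]
[535   0  14  36 327] [541.  17.]
[ 500  108   59   93 1839] [532. 165.]
[ 297  163   34   75 1322] [316. 202.]
[189 222  41  38 983] [208. 240.]
[[321.30839905 219.45957505]]
```

```bash
python3 steer.py '4 3 30 -0.01 0.01 0 0.5;4 3 60 -0.01 0.01 0 0.5;4 3 79 -0.01 0.01 0 0.5;4 3 81 -0.01 0.01 0 0.5;4 3 81 -0.01 0.01 0 0;4 3 81 -0.01 0.01 0 0;4 3 81 -0.01 0.01 0 0;4 3 81 -0.01 0.01 0 0;4 3 81 -0.01 0.01 0 0;4 3 81 -0.01 0.01 0 0'
python3 steer.py '0 0 0 0 0 0 0;0 0 0 0 0 0 0;0 0 0 0 0 0 0;0 0 0 0 0 0 0'
```

```text
t: 18.38
ee_pos: [437.9, 162.8, 142.1]
ee_rot: [3.139, -0.001, 1.212]
force: [0.2, -0.9, 6.7]
grip_width: 0.124
gripper_force: 40.0
t: 18.72
ee_pos: [438.0, 162.7, 142.1]
ee_rot: [3.14, -0.001, 1.212]
force: [0.3, -0.6, 5.1]
grip_width: 0.125
gripper_force: 40.0
```

```bash
python3 steer.py '0 0 -30 0 0 0 0;0 0 -70 0 0 0 0;0 0 -100 0 0 0 0;0 0 -110 0 0 0 0;0 0 -110 0 0 0 0'
python3 -c "
from h import *
go(480,-3,250,1.607)"
```

```text
t: 19.13
ee_pos: [438.4, 162.8, 253.3]
ee_rot: [3.137, -0.002, 1.212]
force: [0.6, -0.4, -3.3]
grip_width: 0.126
gripper_force: 40.0
[-140.6   97.2    3.5] [ 0.005 -0.001 -0.395] rows 5
```

```bash
python3 steer.py '-33 23 2 0 0 -0.1 0;-66 46 3 0 0 -0.2 0;-100 70 3 0 0 -0.3 0;-130 90 3 0 0 -0.395 0;-141 97 3 0 0 -0.395 0;-141 97 3 0 0 -0.395 0;-141 97 3 0 0 -0.395 0'
python3 -c "
from h import *
go(557,-0.4,228,1.607)"
```

```text
t: 19.72
ee_pos: [477.1, -3.5, 245.2]
ee_rot: [-3.137, -0.002, 1.605]
force: [0.0, -0.1, -2.0]
grip_width: 0.125
gripper_force: 40.0
[ 0.3 80.  16.9] [-0.004 -0.002 -0.002] rows 2
```

```bash
python3 steer.py '0 25 8 0 0 0 0;0 50 12 0 0 0 0;0 70 14 0 0 0 0;0 79 14 0 0 0 0;0 80 14 0 0 0 0;0 80 14 0 0 0 0;0 80 14 0 0 0 0'
python3 -c "
from h import *
go(557,-0.4,182,1.607)
f,m=snap('wrist','w5'); cv2.imwrite('pics/w5c.png',cv2.resize(cv2.imread('pics/w5.png')[80:330,200:480],None,fx=2.4,fy=2.4,interpolation=cv2.INTER_CUBIC))"
```

```text
t: 20.3
ee_pos: [557.5, 0.1, 234.0]
ee_rot: [-3.141, -0.0, 1.608]
force: [0.6, 0.0, -1.8]
grip_width: 0.126
gripper_force: 40.0
[-0.5 -0.5 52. ] [-0.    -0.     0.001] rows 2
```

```bash
python3 steer.py '0 0 12 0 0 0 0;0 0 24 0 0 0 0;0 0 32 0 0 0 0;0 0 32 0 0 0 0'
python3 steer.py '0 0 5 0 0 0 0;0 0 10 0 0 0 0;0 0 13 0 0 0 0;0 0 13 0 0 0 0'
```

```text
t: 20.68
ee_pos: [556.4, -0.3, 199.0]
ee_rot: [-3.137, -0.001, 1.607]
force: [0.5, 0.2, -2.4]
grip_width: 0.121
gripper_force: 40.0
t: 21.02
ee_pos: [558.1, -0.5, 188.5]
ee_rot: [-3.141, -0.0, 1.607]
force: [-0.4, -0.7, -0.8]
grip_width: 0.124
gripper_force: 40.0
```

```bash
python3 steer.py '0 0 3 0 0 0 0;0 0 5 0 0 0 0;0 0 7 0 0 0 0;0 0 7 0 0 0 0'
```

```text
t: 21.35
ee_pos: [558.6, -0.5, 182.3]
ee_rot: [3.141, -0.0, 1.607]
force: [1.1, 0.6, -2.1]
grip_width: 0.127
gripper_force: 40.0
```

```bash
python3 steer.py '0 0 2 0 0 0 0;0 0 4 0 0 0 0;0 0 4 0 0 0 0;0 0 4 0 0 0 0.4;0 0 4 0 0 0 0.4;0 0 4 0 0 0 0.4'
python3 steer.py '0 0 0 0 0 0 0.4;0 0 -30 0 0 0 0.4;0 0 -70 0 0 0 0.4;0 0 -110 0 0 0 0.4;0 0 -120 0 0 0 0.4;0 -40 -120 0 0 0 0.4;0 -80 -120 0 0 0 0.4;0 -80 -120 0 0 0 0.4'
python3 - <<'E'
from ov import *
snap('wrist','w6');snap('top','t4');snap('side','s4')
c=np.zeros((600,800,3),np.uint8)
f=lambda b,s:cv2.resize(b,None,fx=s,fy=s,interpolation=cv2.INTER_CUBIC)
def put(i,x,y): c[y:y+i.shape[0],x:x+i.shape[1]]=i
put(f(cv2.imread('pics/w6.png'),.75),0,0)
put(f(cv2.imread('pics/s4.png')[90:250,180:360],1.75),482,0)
put(f(cv2.imread('pics/t4.png')[130:290,130:330],1.85),0,302)
put(f(cv2.imread('pics/t4.png')[222:292,235:325],4.2),375,302)
cv2.imwrite('pics/d3.png',c)
E
```

```text
t: 21.85
ee_pos: [558.6, -0.5, 178.4]
ee_rot: [3.141, -0.0, 1.607]
force: [-0.3, 0.2, -0.1]
grip_width: 0.305
gripper_force: 0.1
t: 22.52
ee_pos: [473.2, -2.6, 296.2]
ee_rot: [-3.138, -0.001, 1.607]
force: [-0.9, 0.5, -1.5]
grip_width: 0.399
gripper_force: 0.0
```

View pics/d3.png

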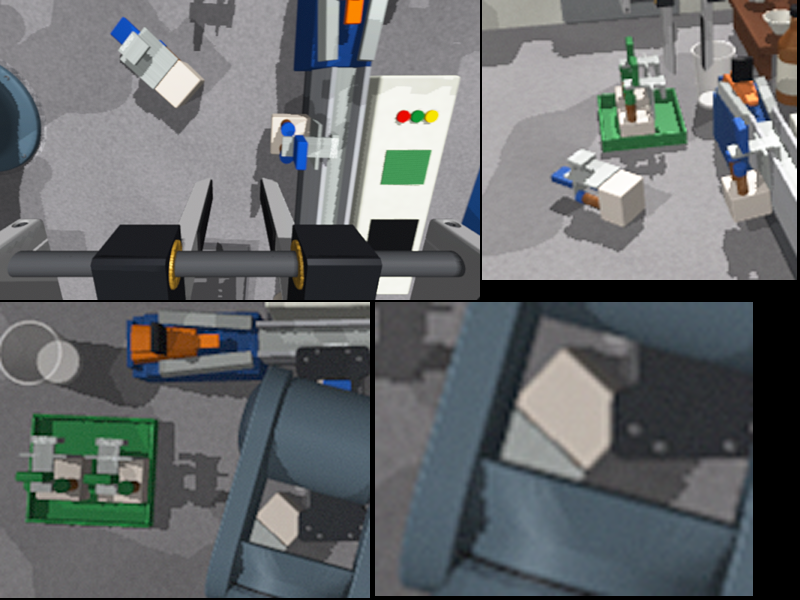

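B hangs on the rail and both greens stand in the tray. A lies on its front face, hook up, with its fin towards the robot at (122,28) in the wrist panel. My plan is to pinch the fin on its y faces from above with low force, so that it swings upright when lifted.

```bash
cat > lay.py <<'E'
from ov import *
def pose(p,P):  # p=x,y,heading of carrier z,pitch up
    h=p[2];zz=np.array([np.cos(h)*np.cos(p[3]),np.sin(h)*np.cos(p[3]),np.sin(p[3])]);yy=np.array([np.sin(h),-np.cos(h),0])*-1
    yy=np.cross(zz,[0,0,1.]);yy/=np.linalg.norm(yy);xx=np.cross(yy,zz)
    return np.array(P,float)@np.array([xx,yy,zz])+[p[0],p[1],34]
E
python3 - <<'E'
from lay import *
t=lambda x,y:(235+x/4-.4,222+(y-302)/4-.4)
obs=[((26,30,0),(182,347)),((26,-30,0),(248,410)),((26,-30,45),(200,462)),((26,30,45),(135,400)),((6,17,108),(70,495)),((6,-17,108),(107,535)),((6,-17,150),(70,572)),((6,17,150),(37,535))]
r=lambda p:np.concatenate([px(load('t3'),pose(p,[P]))[0]-t(*q) for P,q in obs]+[[p[3]*10]])
s=least_squares(r,[400,20,2.4,0]);print(s.x.round(3),s.fun.round(1))
np.save('A.npy',s.x)
for f in('w6','s4'):
    m=load(f);print(f,px(m,pose(s.x,[(6,17,108),(6,-17,108),(6,-17,150),(6,17,150),(26,30,0),(26,-30,0),(50,17,108),(50,-17,108)])).round().tolist())
    a=cv2.cvtColor(cv2.imread(f'pics/{f}.png'),cv2.COLOR_BGR2HSV);M=cv2.inRange(a,(105,150,60),(125,255,255));n,l,S,c=cv2.connectedComponentsWithStats(M)
    for i in range(1,n):
        if S[i,4]>100: print(S[i],c[i].round())
print('pinch',pose(s.x,[(0,0,132)]))
E
```

```text
[3.91306e+02 5.62410e+01 2.41100e+00 6.70000e-02] [-0.6 -0.4  0.8  0.7  0.1  1.3 -1.5 -0.1  1.5 -1.7  2.2 -2.2 -0.4  1.3
 -2.1  1.   0.7]
w6 [[187.0, 47.0], [169.0, 70.0], [138.0, 42.0], [156.0, 17.0], [266.0, 108.0], [232.0, 146.0], [173.0, 41.0], [153.0, 67.0]]
[ 393    0  101   94 4698] [434.  52.]
[148  23  38  36 655] [164.  40.]
[375 163  18  18 270] [384. 172.]
[373 181  37  46 877] [397. 205.]
[ 617  228   23   85 1025] [632. 279.]
s4 [[237.0, 187.0], [229.0, 193.0], [217.0, 188.0], [225.0, 182.0], [271.0, 191.0], [258.0, 203.0], [236.0, 174.0], [228.0, 180.0]]
[  404     0   236   379 54662] [541. 141.]
[313 144  19  38 370] [321. 164.]
[ 377  233   34   59 1443] [393. 261.]
[446 279  18  18 244] [455. 287.]
[518 309  57  25 753] [546. 321.]
[498 320  19  18 258] [507. 329.]
[ 514  331   81   33 1202] [554. 347.]
pinch [[293.22138395 144.13226796  42.86459441]]
```

```bash
python3 -c "
from h import *
go(380,69,150,2.411)"
```

```text
[ 76.  -96.2 148.2] [ 0.002  0.001 -0.804] rows 7
```

```bash
python3 steer.py '10 -14 20 0 0 -0.11 1;20 -28 40 0 0 -0.22 1;30 -42 60 0 0 -0.34 1;40 -56 80 0 0 -0.46 1;50 -70 100 0 0 -0.58 1;60 -84 120 0 0 -0.7 1;76 -96 140 0 0 -0.8 1;76 -96 148 0 0 -0.804 1;76 -96 148 0 0 -0.804 1'
python3 - <<'E'
from lay import *
go(380,69,38,2.411)
f,m=snap('wrist','w7')
cv2.imwrite('pics/w7b.png',cv2.cvtColor(f,cv2.COLOR_RGB2BGR))
E
```

```text
t: 23.42
ee_pos: [379.4, 69.4, 148.7]
ee_rot: [-3.14, -0.002, 2.41]
force: [0.0, 0.8, 0.1]
grip_width: 0.99
gripper_force: 0.0
[ -0.9   0.3 110.7] [-0.002 -0.002 -0.001] rows 3
```

View pics/w7b.png

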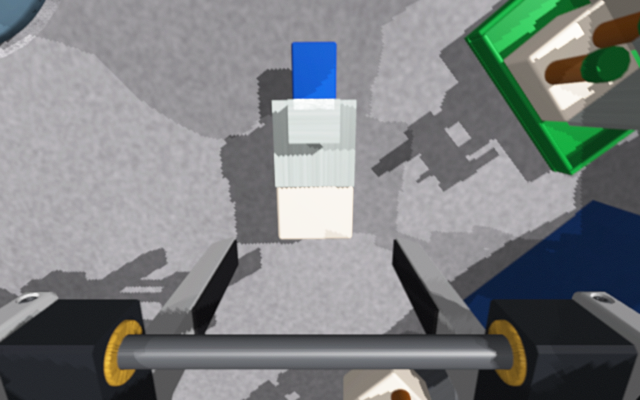

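A is aligned with the hand, with its block at (277–353, 187–238) and its fin at (292–336, 42–100). I compute positions from these.

Run:
```python
from h import *
m=load('w7');s=bot.get_state();R=Ro.from_euler('xyz',s['ee_rot'])
for n,q,z in[('foot',(277,238),60),('foot',(353,238),60),('z45',(315,187),60),('plateTop',(314,101),62),('finend',(292,42),40),('finend',(336,42),40)]:
    p=atz(m,q,z);print(n,p.round(1),'tool',R.inv().apply(p-s['ee_pos']).round(1))
```

```text
foot [372.1  34.6  60. ] tool [-16.5 -31.3  90.3]
foot [412.8  80.1  60. ] tool [-16.4  29.8  90.2]
z45 [361.1  85.4  60. ] tool [25.6 -0.8 90.3]
plateTop [313.8 126.9  62. ] tool [88.5 -1.6 88.3]
finend [271.8 142.8  40. ] tool [130.4 -17.8 110.3]
finend [293.4 166.9  40. ] tool [130.4  14.6 110.3]
```

```bash
python3 steer.py '4 -1 40 0 0 0 1;4 -1 80 0 0 0 1;4 -1 105 0 0 0 1;4 -1 110 0 0 0 1;4 -1 110 0 0 0 0.5;4 -1 110 0 0 0 0.5;4 -1 110 0 0 0 0.5;4 -1 110 0 0 0 0.5;4 -1 110 0 0 0 0.5' 40
python3 -c "
from h import *
go(440,-40,70,2.01)"
```

```text
t: 24.22
ee_pos: [377.8, 70.8, 41.8]
ee_rot: [3.139, 0.003, 2.411]
force: [-0.2, 0.3, 0.2]
grip_width: 0.682
gripper_force: 0.0
[-120.4  -40.9  -27.9] [0.003 0.003 0.401] rows 4
```

```bash
python3 steer.py '0 0 0 0 0 0 0.3;0 0 0 0 0 0 0.3;0 0 0 0 0 0 0.3;0 0 0 0 0 0 0.3;0 0 -12 0 0 0 0.3;0 0 -25 0 0 0 0.3;0 0 -28 0 0 0 0.3' 40
python3 -c "
from h import *
go(440,-40,70,2.01)"
```

```text
t: 24.8
ee_pos: [377.1, 71.0, 69.5]
ee_rot: [3.14, 0.002, 2.411]
force: [-0.5, 0.2, -3.4]
grip_width: 0.636
gripper_force: 40.0
[-120.9  -40.7   -0.3] [0.002 0.002 0.401] rows 4
```

```bash
python3 steer.py '-20 -7 0 0 0 0.07 0.3;-45 -15 0 0 0 0.15 0.3;-70 -23 0 0 0 0.23 0.3;-95 -32 0 0 0 0.31 0.3;-113 -38 0 0 0 0.38 0.3;-121 -41 0 0 0 0.4 0.3;-121 -41 12 0 0 0.4 0.3;-121 -41 22 0 0 0.4 0.3;-121 -41 27 0 0 0.4 0.3;-121 -41 28 0 0 0.4 0.3'
python3 steer.py '0 0 1 0 0 0 0.3;0 0 1 0 0 0 0.3'
```

```text
t: 25.63
ee_pos: [437.9, -39.7, 40.9]
ee_rot: [-3.138, -0.003, 2.013]
force: [-13.1, 0.5, 24.7]
grip_width: 0.635
gripper_force: 40.0
t: 25.8
ee_pos: [438.0, -39.7, 41.0]
ee_rot: [-3.137, -0.002, 2.014]
force: [-14.8, 1.8, 25.7]
grip_width: 0.637
gripper_force: 40.0
```

```bash
python3 steer.py '0 0 -2 0 0 0 0.3;0 0 -2 0 0 0 1;0 0 -2 0 0 0 1;0 0 -2 0 0 0 1;0 0 -40 0 0 0 1;0 0 -80 0 0 0 1;0 0 -105 0 0 0 0.8;30 0 -105 0 0 0 0.7;70 0 -105 0 0 0 0.7;108 0 -105 0 0 0 0.7'
python3 - <<'E'
from h import *
f,m=snap('wrist','w8');s=bot.get_state();R=Ro.from_euler('xyz',s['ee_rot']);print(s['ee_pos'])
M=cv2.inRange(cv2.cvtColor(f,cv2.COLOR_RGB2HSV),(105,150,60),(125,255,255));n,l,S,c=cv2.connectedComponentsWithStats(M)
for i in range(1,n):
    if S[i,4]>150: print(S[i],c[i].round())
for x in(108,150): print(px(m,R.apply(np.array([(x-132,17,s['ee_pos'][2]-40),(x-132,-17,s['ee_pos'][2]-40)]))+s['ee_pos']).round())
E
```

```text
t: 26.63
ee_pos: [392.6, 58.2, 144.7]
ee_rot: [3.14, 0.001, 2.009]
force: [0.2, 0.9, 0.7]
grip_width: 0.741
gripper_force: 0.0
[389.15869142  62.98663283 143.30374929]
[ 541   57   99  124 6411] [602. 116.]
[ 294  180   40   50 1719] [313. 203.]
[ 500  187  140   99 2848] [582. 242.]
[[334. 230.]
 [294. 230.]]
[[334. 182.]
 [292. 182.]]
```

```bash
python3 steer.py '0 0 40 0 0 0 0.7;0 0 80 0 0 0 0.7;0 0 100 0 0 0 0.7;0 0 104 0 0 0 0.7;0 0 104 0 0 0 0.7;0 0 104 0 0 0 0.2;0 0 104 0 0 0 0.2;0 0 104 0 0 0 0.2;0 0 104 0 0 0 0.2;0 0 104 0 0 0 0.2' 6
python3 steer.py '0 0 0 0 0 0 0.2;0 0 0 0 0 0 0.2;0 0 0 0 0 0 0.2'
```

```text
t: 27.52
ee_pos: [393.8, 57.3, 41.1]
ee_rot: [3.139, 0.001, 2.011]
force: [-0.5, -0.9, -0.3]
grip_width: 0.38
gripper_force: 0.1
t: 27.77
ee_pos: [393.4, 57.4, 40.5]
ee_rot: [3.14, 0.001, 2.011]
force: [0.8, 1.2, 0.6]
grip_width: 0.359
gripper_force: 6.0
```

```bash
python3 steer.py '-6 0 -17 0 0 0 0.2;-13 0 -33 0 0 0 0.2;-23 0 -48 0 0 0 0.2;-35 0 -61 0 0 0 0.2;-48 0 -74 0 0 0 0.2;-63 0 -85 0 0 0 0.2;-79 0 -95 0 0 0 0.2;-95 0 -104 0 0 0 0.2;-112 0 -115 0 0 0 0.2;-130 0 -130 0 0 0 0.2'
python3 steer.py '-15 0 -12 0 0 0 0.2;-25 0 -25 0 0 0 0.2;-25 0 -35 0 0 0 0.2;-25 0 -35 0 0 0 0.2;-25 0 -35 0 0 0 0.2;-25 0 -35 0 0 0 0.2;-25 0 -35 0 0 0 0.2;-25 0 -35 0 0 0 0.2'
python3 - <<'E'
from h import *
f,m=snap('wrist','w9');snap('side','s9');snap('top','t9');s=bot.get_state();R=Ro.from_euler('xyz',s['ee_rot'])
M=cv2.inRange(cv2.cvtColor(f,cv2.COLOR_RGB2HSV),(105,150,60),(125,255,255));n,l,S,c=cv2.connectedComponentsWithStats(M)
for i in range(1,n):
    if S[i,4]>150: print(S[i],c[i].round())
p=lambda P:px(m,R.apply(np.array(P,float)*[1,1,1])+s['ee_pos']).round().tolist()
# upright, hook at -tool x: carrier x->-tool x, z->-tool z ; pinch z132 at +3
print('fin top',p([(sx*6,sy*17,-15) for sx,sy in((-1,-1),(1,-1),(1,1),(-1,1))]),'block',p([(34,-30,90),(34,30,90),(34,30,135)]))
E
```

```text
t: 28.6
ee_pos: [447.0, -60.1, 168.9]
ee_rot: [-3.139, -0.003, 2.011]
force: [-0.3, 1.2, -2.2]
grip_width: 0.361
gripper_force: 6.0
t: 29.27
ee_pos: [458.3, -82.1, 204.3]
ee_rot: [-3.141, -0.001, 2.011]
force: [0.6, 0.3, -2.6]
grip_width: 0.362
gripper_force: 6.0
[ 489    0  151   86 7243] [556.  41.]
[461 132  34  25 625] [478. 144.]
[ 473  157   72   65 2835] [508. 187.]
[437 180  30  27 531] [450. 194.]
[271 192  29  32 620] [284. 207.]
[330 192  29  32 613] [345. 207.]
[ 281  231   68   50 3135] [315. 256.]
[353 370   9  30 185] [357. 384.]
fin top [[281.0, 298.0], [280.0, 276.0], [352.0, 276.0], [351.0, 298.0]] block [[276.0, 175.0], [355.0, 175.0], [349.0, 165.0]]
```

Run:
```python
from ov import *
m=load('w9');s=bot.get_state();R=Ro.from_euler('xyz',s['ee_rot'])
B=np.array([[-1,0,0],[0,1,0],[0,0,-1.]]) # carrier->tool
for a in np.arange(-.5,.51,.1):
    def g(P): 
        q=(np.array(P,float)-[0,0,132])@B.T; q=Ro.from_euler('y',a).apply(q)+[0,0,3]; return px(m,R.apply(q)+s['ee_pos'])
    f=g(FIN);b=g([(-34,-30,45),(-34,30,45),(-34,30,0),(-34,-30,0)])
    print(round(a,1),'fin rows',f[:,1].min().round(),f[:,1].max().round(),'cols',f[:,0].min().round(),f[:,0].max().round(),'blk',b.round().tolist())
f=cv2.imread('pics/w9.png');print(f[60:300:6,300].tolist())
```

```text
-0.5 fin rows 256.0 281.0 cols 281.0 352.0 blk [[279.0, 229.0], [352.0, 229.0], [347.0, 235.0], [284.0, 235.0]]
-0.4 fin rows 256.0 285.0 cols 281.0 352.0 blk [[279.0, 218.0], [353.0, 218.0], [347.0, 221.0], [284.0, 221.0]]
-0.3 fin rows 252.0 289.0 cols 281.0 351.0 blk [[278.0, 207.0], [353.0, 207.0], [347.0, 207.0], [284.0, 207.0]]
-0.2 fin rows 248.0 292.0 cols 281.0 352.0 blk [[278.0, 196.0], [353.0, 196.0], [348.0, 193.0], [283.0, 193.0]]
-0.1 fin rows 245.0 295.0 cols 281.0 352.0 blk [[277.0, 185.0], [354.0, 185.0], [348.0, 179.0], [283.0, 179.0]]
-0.0 fin rows 241.0 298.0 cols 280.0 352.0 blk [[276.0, 175.0], [355.0, 175.0], [349.0, 165.0], [282.0, 165.0]]
0.1 fin rows 238.0 300.0 cols 281.0 352.0 blk [[275.0, 164.0], [356.0, 164.0], [350.0, 151.0], [281.0, 151.0]]
0.2 fin rows 235.0 302.0 cols 281.0 352.0 blk [[274.0, 154.0], [357.0, 154.0], [351.0, 137.0], [280.0, 137.0]]
0.3 fin rows 232.0 304.0 cols 281.0 351.0 blk [[273.0, 145.0], [359.0, 145.0], [352.0, 122.0], [279.0, 122.0]]
0.4 fin rows 230.0 305.0 cols 281.0 351.0 blk [[271.0, 135.0], [360.0, 135.0], [354.0, 108.0], [277.0, 108.0]]
0.5 fin rows 228.0 306.0 cols 281.0 351.0 blk [[270.0, 126.0], [362.0, 126.0], [356.0, 94.0], [275.0, 94.0]]
[[195, 191, 196], [187, 184, 185], [195, 189, 194], [189, 186, 188], [196, 193, 196], [193, 189, 191], [189, 186, 187], [190, 187, 189], [194, 189, 191], [185, 182, 185], [193, 188, 191], [190, 187, 188], [195, 190, 192], [193, 190, 192], [191, 186, 188], [189, 186, 188], [194, 208, 218], [201, 217, 226], [245, 250, 252], [245, 250, 252], [233, 241, 246], [161, 186, 213], [30, 78, 136], [125, 133, 163], [170, 148, 136], [228, 229, 224], [227, 229, 224], [227, 228, 225], [221, 225, 218], [177, 75, 16], [177, 75, 16], [179, 76, 15], [179, 76, 15], [182, 76, 16], [223, 99, 22], [212, 92, 19], [207, 90, 17], [144, 148, 143], [144, 145, 141], [148, 149, 144]]
```

```bash
python3 steer.py '0 0 25 0 0 0 0.2;0 0 45 0 0 0 0.2;0 0 55 0 0 0 0.2;0 0 60 0 0 0 0.2;0 0 60 0 0 0 0.2'
python3 steer.py '0 0 3 0 0 0 0.2;0 0 6 0 0 0 0.2;0 0 9 0 0 0 0.2;0 0 9 0 0 0 0.2'
```

```text
t: 29.83
ee_pos: [458.4, -82.5, 144.3]
ee_rot: [-3.141, -0.002, 2.011]
force: [-0.1, 0.3, -2.3]
grip_width: 0.362
gripper_force: 6.0
t: 30.17
ee_pos: [460.6, -83.5, 138.5]
ee_rot: [3.139, 0.003, 2.011]
force: [-0.8, 0.7, 3.2]
grip_width: 0.358
gripper_force: 6.0
```

```bash
python3 steer.py '0 0 3 0 0 0 0.2;0 0 3 0 0 0 0.2;0 0 0 0 0 0 0.6;0 0 0 0 0 0 0.6;0 0 0 0 0 0 0.6;0 0 -30 0 0 0 0.6;0 0 -70 0 0 0 0.6;0 0 -100 0 0 0.1 0.6;0 0 -100 0 0 0.2 0.6;0 0 -100 0 0 0.3 0.6'
python3 steer.py '0 0 0 0 0 0.12 0.6;0 0 0 0 0 0.24 0.6;0 0 0 0 0 0.36 0.6;0 0 0 0 0 0.48 0.6;0 0 0 0 0 0.6 0.6;0 0 0 0 0 0.72 0.6;0 0 0 0 0 0.84 0.6;0 0 0 0 0 0.96 0.6;0 0 0 0 0 1.08 0.6;0 0 0 0 0 1.2 0.6'
python3 - <<'E'
from h import *
go(460,-83,230,.440)
c=np.zeros((600,800,3),np.uint8)
f=lambda b,s:cv2.resize(b,None,fx=s,fy=s,interpolation=cv2.INTER_CUBIC)
def put(i,x,y): c[y:y+i.shape[0],x:x+i.shape[1]]=i
for n,k in(('wrist','wa'),('side','sa'),('top','ta')): snap(n,k)
put(f(cv2.imread('pics/wa.png'),.9),0,0)
put(f(cv2.imread('pics/sa.png')[120:300,230:420],1.25),578,0)
put(f(cv2.imread('pics/ta.png')[125:275,130:440],1.55),0,362)
put(f(cv2.imread('pics/sa.png')[140:260,240:400],1.9),485,362)
cv2.imwrite('pics/d4.png',c)
E
```

```text
t: 31.0
ee_pos: [460.3, -83.4, 239.2]
ee_rot: [3.136, 0.003, 1.706]
force: [-0.4, 0.4, -0.2]
grip_width: 0.598
gripper_force: 0.0
t: 31.83
ee_pos: [459.0, -82.8, 236.3]
ee_rot: [3.141, -0.001, 0.505]
force: [0.2, 0.5, -1.0]
grip_width: 0.604
gripper_force: 0.0
[0.8 0.7 6.3] [ 0.    -0.001  0.065] rows 1Traceback (most recent call last):
  File "<stdin>", line 8, in <module>
  File "<stdin>", line 5, in put
ValueError: could not broadcast input array from shape (225,238,3) into shape (225,222,3)
```

Run:
```python
from h import *
c=np.zeros((600,800,3),np.uint8)
f=lambda b,s:cv2.resize(b,None,fx=s,fy=s,interpolation=cv2.INTER_CUBIC)
def put(i,x,y): i=i[:600-y,:800-x];c[y:y+i.shape[0],x:x+i.shape[1]]=i
for n,k in(('side','sa'),('top','ta')): snap(n,k)
put(f(cv2.imread('pics/wa.png'),.9),0,0)
put(f(cv2.imread('pics/ta.png')[125:275,130:440],1.55),0,362)
put(f(cv2.imread('pics/sa.png')[140:260,240:400],1.9),485,362)
cv2.imwrite('pics/d4.png',c)
```

```text
(no output)
```

View pics/d4.png

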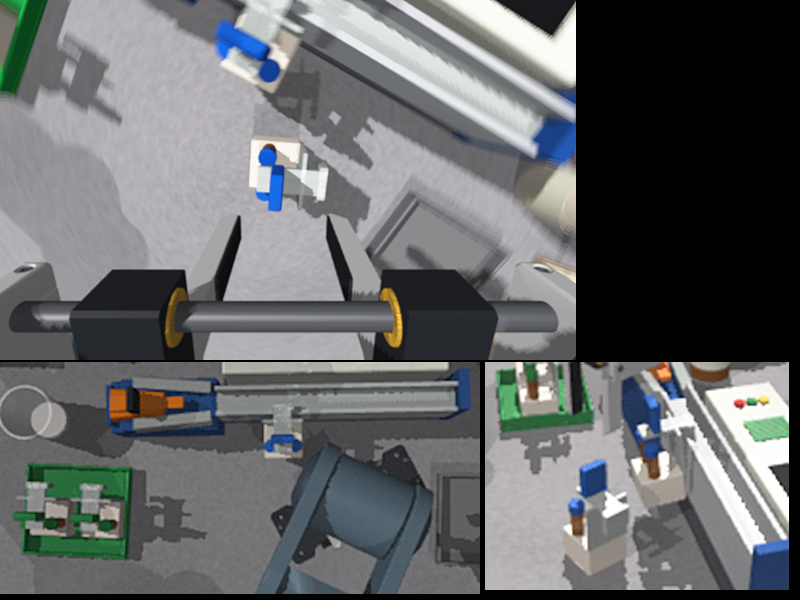

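A stands upright again, and its fin is at (275,192) in the wrist panel. I align to it numerically before gripping.

```bash
python3 steer.py '0 0 6 0 0 0.065 0.5;0 0 6 0 0 0.065 0.5;0 0 6 0 0 0.065 0.5'
python3 - <<'E'
from h import *
f,m=snap('wrist','wb');s=bot.get_state();R=Ro.from_euler('xyz',s['ee_rot']);print(s['ee_pos'],s['ee_rot'])
M=cv2.inRange(cv2.cvtColor(f,cv2.COLOR_RGB2HSV),(105,150,60),(125,255,255));n,l,S,c=cv2.connectedComponentsWithStats(M)
for i in range(1,n):
    if S[i,4]>150:
        print(S[i],c[i].round())
        if abs(c[i][0]-305)<60 and 120<c[i][1]<290:
            ys=range(S[i,1],S[i,1]+S[i,3],6)
            print([(y,*[int(v) for v in (np.where(l[y]==i)[0][[0,-1]])]) for y in ys])
print(px(m,R.apply(np.array([(x,y,s['ee_pos'][2]-150) for x in(-17,17) for y in(-6,6)],float))+s['ee_pos']).round(0).tolist())
E
```

```text
t: 32.33
ee_pos: [458.8, -82.7, 230.0]
ee_rot: [-3.141, -0.0, 0.448]
force: [0.1, 0.2, 0.2]
grip_width: 0.504
gripper_force: 0.0
[458.92467807 -82.79174228 230.30269442] [ 3.14154892e+00 -4.71681146e-04  4.48056827e-01]
[175   0  31  12 215] [193.   4.]
[ 222   26   80   66 2170] [260.  56.]
[620  77  20  14 165] [632.  82.]
[ 506  108  134   54 2144] [611. 136.]
[ 285  166   29   72 1192] [302. 203.]
[(166, 294, 296), (172, 287, 304), (178, 285, 304), (184, 288, 303), (190, 301, 313), (196, 300, 313), (202, 299, 313), (208, 299, 313), (214, 299, 313), (220, 286, 313), (226, 293, 313), (232, 299, 313)]
[[307.0, 240.0], [323.0, 240.0], [307.0, 198.0], [323.0, 198.0]]
```

```bash
python3 steer.py '2 -6 30 0 0 0 0.5;2 -6 60 0 0 0 0.5;2 -6 82 0 0 0 0.5;2 -6 88 0 0 0 0.5;2 -6 88 0 0 0 0.5;2 -6 88 0 0 0 0;2 -6 88 0 0 0 0;2 -6 88 0 0 0 0;2 -6 88 0 0 0 0;2 -6 88 0 0 0 0' 40
python3 steer.py '0 0 0 0 0 0 0;0 0 0 0 0 0 0;0 0 0 0 0 0 0;0 0 0 0 0 0 0'
python3 -c "
from h import *
go(480,-83,260,1.607)"
```

```text
t: 33.22
ee_pos: [458.8, -76.8, 143.2]
ee_rot: [3.14, -0.002, 0.446]
force: [-0.5, -1.1, 0.7]
grip_width: 0.179
gripper_force: 0.0
t: 33.55
ee_pos: [458.5, -76.6, 142.7]
ee_rot: [3.141, -0.001, 0.446]
force: [-0.9, 0.2, 3.8]
grip_width: 0.125
gripper_force: 40.0
[  16.8   15.1 -117.2] [ 1.000e-03 -1.000e-03 -1.161e+00] rows 10
```

```bash
python3 steer.py '0 0 -30 0 0 0 0;0 0 -70 0 0 0 0;0 0 -105 0 0 -0.05 0;0 0 -115 0 0 -0.15 0;0 0 -115 0 0 -0.27 0;0 0 -115 0 0 -0.39 0;0 0 -115 0 0 -0.51 0;0 0 -115 0 0 -0.63 0;0 0 -115 0 0 -0.75 0;0 0 -115 0 0 -0.87 0'
python3 steer.py '0 0 0 0 0 -0.12 0;0 0 0 0 0 -0.24 0;0 0 0 0 0 -0.29 0;0 0 0 0 0 -0.29 0'
python3 -c "
from h import *
go(480,-120.4,240,1.607);go(561,-120.4,234,1.607)"
```

```text
t: 34.38
ee_pos: [457.5, -76.3, 256.0]
ee_rot: [-3.14, -0.001, 1.322]
force: [0.4, -0.0, -3.3]
grip_width: 0.122
gripper_force: 40.0
t: 34.72
ee_pos: [457.6, -76.3, 256.1]
ee_rot: [-3.14, -0.001, 1.607]
force: [-0.1, 0.9, -2.3]
grip_width: 0.123
gripper_force: 40.0
[-44.9  20.8  16.1] [-0.001 -0.001 -0.   ] rows 2
[-47.8 101.8  22. ] [-0.001 -0.001 -0.   ] rows 3
```

```bash
python3 steer.py '-25 5 5 0 0 0 0;-44 15 10 0 0 0 0;-48 40 16 0 0 0 0;-48 70 20 0 0 0 0;-48 92 22 0 0 0 0;-48 101 22 0 0 0 0;-48 102 22 0 0 0 0;-48 102 22 0 0 0 0'
python3 steer.py '0 0 0 0 0 0 0;0 0 0 0 0 0 0'
python3 - <<'E'
from h import *
go(561,-120.4,200,1.607)
f,m=snap('wrist','wc')
# hook far end corner check: predicted px of hook top corners & lip line
s=bot.get_state();R=Ro.from_euler('xyz',s['ee_rot'])
E
```

```text
t: 35.38
ee_pos: [561.3, -120.7, 234.8]
ee_rot: [-3.141, -0.001, 1.606]
force: [-0.3, 0.7, -2.4]
grip_width: 0.125
gripper_force: 40.0
t: 35.55
ee_pos: [560.9, -120.9, 235.5]
ee_rot: [3.141, -0.0, 1.605]
force: [-0.2, -0.2, -2.3]
grip_width: 0.127
gripper_force: 40.0
[ 0.5  0.1 35.5] [ 0.    -0.    -0.002] rows 1
```

```bash
python3 steer.py '0 0 12 0 0 0 0;0 0 24 0 0 0 0;0 0 34 0 0 0 0;0 0 34 0 0 0 0'
python3 steer.py '0 0 5 0 0 0 0;0 0 10 0 0 0 0;0 0 13 0 0 0 0;0 0 13 0 0 0 0'
python3 steer.py '0 0 3 0 0 0 0;0 0 6 0 0 0 0;0 0 6 0 0 0 0'
```

```text
t: 35.93
ee_pos: [559.7, -120.1, 197.4]
ee_rot: [-3.136, -0.003, 1.606]
force: [-0.5, -0.0, -3.9]
grip_width: 0.124
gripper_force: 40.0
t: 36.27
ee_pos: [561.5, -120.8, 187.5]
ee_rot: [-3.141, -0.001, 1.606]
force: [-0.6, -0.3, -1.9]
grip_width: 0.123
gripper_force: 40.0
t: 36.52
ee_pos: [562.3, -121.1, 182.9]
ee_rot: [3.14, 0.0, 1.606]
force: [-0.1, -0.3, -3.0]
grip_width: 0.125
gripper_force: 40.0
```

```bash
python3 steer.py '0 0 2 0 0 0 0;0 0 4 0 0 0 0;0 0 4 0 0 0 0;0 0 4 0 0 0 0.4;0 0 4 0 0 0 0.4;0 0 4 0 0 0 0.4;0 0 4 0 0 0 0.4'
python3 steer.py '0 0 -30 0 0 0 0.4;0 0 -70 0 0 0 0.4;0 0 -110 0 0 0 0.4;0 0 -120 0 0 0 0.4;0 -40 -120 0 0 0 0.4;0 -80 -120 0 0 0 0.4;0 -120 -120 0 0 0 0.4;0 -120 -120 0 0 0 0.4'
python3 - <<'E'
from ov import *
r=[612.3,-78.3,.036]
for n,k in(('top','td'),('side','sd'),('wrist','wd')):
    f,m=snap(n,k);M=cv2.inRange(cv2.cvtColor(f,cv2.COLOR_RGB2HSV),(105,150,60),(125,255,255));N,l,S,c=cv2.connectedComponentsWithStats(M)
    for y in(80,-40):
        q=px(m,tf(r,hung(y)(FIN)));q2=px(m,tf(r,hung(y)([(50,0,108)])))[0]
        print(n,y,'fin box',q.min(0).round(),q.max(0).round(),'hook',q2.round())
    print([(*S[i][:4].tolist(),S[i,4].item()) for i in range(1,N) if S[i,4]>60])
E
```

```text
t: 37.1
ee_pos: [561.8, -120.9, 178.1]
ee_rot: [3.141, -0.0, 1.606]
force: [-0.4, 0.8, -0.3]
grip_width: 0.369
gripper_force: 0.0
t: 37.77
ee_pos: [437.0, -124.1, 296.6]
ee_rot: [-3.139, -0.001, 1.604]
force: [0.5, 0.2, -0.8]
grip_width: 0.4
gripper_force: 0.0
top 80 fin box [304. 171.] [319. 177.] hook [312. 152.]
top -40 fin box [357. 171.] [374. 176.] hook [364. 151.]
[(518, 45, 13, 13, 127), (538, 45, 14, 13, 128), (518, 60, 14, 13, 139), (538, 61, 14, 12, 134), (518, 75, 14, 13, 136), (538, 76, 14, 13, 140), (518, 91, 14, 13, 139), (538, 92, 14, 12, 134), (486, 112, 15, 14, 156), (421, 129, 12, 27, 226), (199, 137, 17, 34, 170), (234, 140, 37, 30, 268), (353, 171, 24, 11, 136), (301, 172, 23, 11, 135)]
side 80 fin box [322. 155.] [332. 177.] hook [347. 169.]
side -40 fin box [336. 181.] [346. 206.] hook [363. 196.]
[(404, 0, 236, 379, 54670), (313, 144, 19, 38, 368), (332, 147, 12, 12, 63), (324, 180, 10, 11, 64), (338, 184, 9, 23, 131), (377, 233, 34, 59, 1439), (446, 279, 18, 18, 244), (518, 309, 57, 25, 751), (499, 320, 18, 18, 256), (514, 331, 81, 33, 1201)]
wrist 80 fin box [437.  28.] [474.  82.] hook [507.  60.]
wrist -40 fin box [424. 178.] [454. 227.] hook [486. 196.]
[(417, 30, 53, 52, 1565), (414, 79, 22, 18, 319), (408, 163, 19, 19, 286), (405, 180, 46, 47, 1099), (416, 261, 25, 38, 259), (629, 274, 11, 39, 232), (482, 305, 29, 28, 372)]
```

Both blue carriers match the hung model in all three views. Next is the keeper.

```bash
python3 -c "
from h import *
go(602.3,221,250,3.178)"
```

```text
[340.6 172.   48.7] [ 1.000e-03  2.000e-03 -1.573e+00] rows 13
```

```bash
python3 steer.py '30 15 0 0 0 -0.11 0.5;60 30 0 0 0 -0.23 0.5;95 45 0 0 0 -0.35 0.5;130 62 10 0 0 -0.47 0.5;160 80 10 0 0 -0.59 0.5;195 95 10 0 0 -0.71 0.5;230 112 20 0 0 -0.83 0.5;265 130 20 0 0 -0.95 0.5;300 150 30 0 0 -1.07 0.5;341 172 40 0 0 -1.19 0.5'
python3 -c "
from h import *
go(602.3,221,250,3.178)"
```

```text
t: 38.75
ee_pos: [601.3, 219.5, 258.8]
ee_rot: [3.141, 0.001, 2.803]
force: [-0.0, -0.6, 1.2]
grip_width: 0.5
gripper_force: 0.0
[-0.4  1.8  8.8] [ 0.     0.001 -0.375] rows 4
```

```bash
python3 steer.py '0 2 9 0 0 -0.12 0.5;0 2 9 0 0 -0.24 0.5;0 2 9 0 0 -0.36 0.5;0 2 9 0 0 -0.375 0.5;0 2 9 0 0 -0.375 0.5'
python3 -c "
from h import *
go(602.3,221,163,3.178)"
```

```text
t: 39.17
ee_pos: [600.8, 219.1, 249.8]
ee_rot: [3.141, -0.0, -3.114]
force: [-0.2, 0.2, -0.1]
grip_width: 0.499
gripper_force: 0.0
[-1.6  1.9 86.8] [ 0.    -0.    -0.009] rows 3
```

```bash
python3 steer.py '-2 2 40 0 0 0 0.5;-2 2 75 0 0 0 0.5;-2 2 87 0 0 0 0.5;-2 2 87 0 0 0 0.5;-2 2 87 0 0 0 0;-2 2 87 0 0 0 0;-2 2 87 0 0 0 0;-2 2 87 0 0 0 0;-2 2 87 0 0 0 0;-2 2 87 0 0 0 0' 40
python3 steer.py '0 -10 0 0 0 0 0;0 -25 0 0 0 0 0;0 -40 0 0 0 0 0;0 -50 0 0 0 0 0;0 -55 0 0 0 0 0;0 -55 0 0 0 0 0'
```

```text
t: 40.0
ee_pos: [602.5, 220.5, 164.8]
ee_rot: [3.141, 0.002, -3.113]
force: [0.1, 0.3, 1.1]
grip_width: 0.127
gripper_force: 40.0
t: 40.5
ee_pos: [604.5, 162.8, 164.7]
ee_rot: [-3.141, 0.003, -3.115]
force: [0.1, -2.3, 5.0]
grip_width: 0.126
gripper_force: 40.0
```

```bash
python3 steer.py '0 -2 0 0 0 0 0;0 -4 0 0 0 0 0;0 -4 0 0 0 0 0'; python3 steer.py '0 -2 0 0 0 0 0;0 -3 0 0 0 0 0;0 -3 0 0 0 0 0'
```

```text
t: 40.75
ee_pos: [604.7, 160.4, 164.7]
ee_rot: [3.141, 0.003, -3.114]
force: [1.5, 2.7, 6.0]
grip_width: 0.125
gripper_force: 40.0
t: 41.0
ee_pos: [604.8, 158.5, 164.8]
ee_rot: [3.139, 0.004, -3.113]
force: [1.6, 4.8, 5.8]
grip_width: 0.126
gripper_force: 40.0
```

```bash
python3 steer.py '0 -2 0 0 0 0 0;0 -2 0 0 0 0 0;0 -2 0 0 0 0 0'; python3 steer.py '0 -2 0 0 0 0 0;0 -2 0 0 0 0 0;0 -2 0 0 0 0 0';  python3 steer.py '0 -1 0 0 0 0 0;0 -1 0 0 0 0 0;0 -1 0 0 0 0 0'
```

```text
t: 41.25
ee_pos: [604.8, 157.1, 164.9]
ee_rot: [3.138, 0.004, -3.112]
force: [2.4, 7.0, 4.8]
grip_width: 0.125
gripper_force: 40.0
t: 41.5
ee_pos: [604.8, 156.8, 164.9]
ee_rot: [3.135, 0.004, -3.112]
force: [1.7, 13.8, 4.4]
grip_width: 0.126
gripper_force: 40.0
t: 41.75
ee_pos: [604.8, 156.8, 164.9]
ee_rot: [3.133, 0.005, -3.112]
force: [3.1, 17.0, 4.6]
grip_width: 0.122
gripper_force: 40.0
```

```bash
python3 steer.py '0 -1.5 0 0 0 0 0;0 -1.5 0 0 0 0 0;0 -1.5 0 0 0 0 0'; python3 steer.py '0 1.5 0 0 0 0 0;0 4 0 0 0 0 0;0 4 0 0 0 0 0.4;0 4 0 0 0 0 0.4;0 4 0 0 0 0 0.4;0 4 0 0 0 0 0.4;0 4 -30 0 0 0 0.4;0 4 -70 0 0 0 0.4;0 4 -100 0 0 0 0.4'; python3 steer.py '100 0 -40 0 0 0 0.4;140 0 -40 0 0 0 0.4;180 0 -40 0 0 0 0.4;180 0 -40 0 0 0 0.4;180 0 -40 0 0 0 0.4;180 0 -40 0 0 0 0.4;180 0 -40 0 0 0 0.4;180 0 -40 0 0 0 0.4'
python3 - <<'E'
from ov import *
r=[612.3,-78.3,.036]
for n in('top','side'):
    f,m=snap(n,n+'Z');h=cv2.cvtColor(f,cv2.COLOR_RGB2HSV)
    for nm,lo,hi in(('blue',(105,150,60),(125,255,255)),('orange',(5,180,80),(18,255,255)),('green',(55,150,40),(80,255,255))):
        N,l,S,c=cv2.connectedComponentsWithStats(cv2.inRange(h,lo,hi));print(n,nm,[S[i].tolist() for i in range(1,N) if S[i,4]>60 and 120<S[i,0]<400 and 100<S[i,1]<260])
    for y in(235,300):
        print(y,'tongue tip',px(m,tf(r,[(-8,y-70,125),(8,y-70,125)])).round(1).tolist(),'rear',px(m,tf(r,[(0,y+40,132)])).round(1).tolist())
E
```

```text
t: 42.0
ee_pos: [604.8, 156.7, 164.9]
ee_rot: [3.131, 0.005, -3.112]
force: [3.1, 22.9, 3.6]
grip_width: 0.127
gripper_force: 40.0
t: 42.75
ee_pos: [603.6, 155.2, 265.1]
ee_rot: [-3.141, -0.0, -3.113]
force: [0.9, -0.8, 1.2]
grip_width: 0.397
gripper_force: 0.0
t: 43.42
ee_pos: [424.4, 150.3, 303.3]
ee_rot: [-3.141, 0.0, -3.113]
force: [-0.1, 0.6, -0.8]
grip_width: 0.403
gripper_force: 0.0
top blue [[199, 137, 29, 34, 629], [246, 155, 25, 15, 71], [353, 171, 24, 11, 149], [301, 172, 24, 11, 134]]
top orange [[228, 143, 15, 17, 188], [247, 144, 29, 14, 265]]
top green [[148, 191, 67, 21, 907]]
235 tongue tip [[275.3, 153.8], [275.2, 147.0]] rear [[227.6, 150.8]]
300 tongue tip [[247.5, 154.3], [247.4, 147.5]] rear [[199.7, 151.2]]
side blue [[313, 144, 19, 39, 372], [324, 180, 10, 11, 67], [338, 184, 9, 22, 128], [377, 233, 34, 59, 1448]]
side orange [[329, 146, 14, 15, 74]]
side green []
235 tongue tip [[337.8, 161.4], [343.5, 160.6]] rear [[330.0, 140.1]]
300 tongue tip [[331.4, 149.9], [336.9, 149.2]] rear [[324.3, 130.3]]
```

The keeper sits at its wedged position: orange spans columns 228–276, against a predicted 227.6–275.3. The blue carriers have not moved since they were hung, so I hand in.

```bash
python3 -c "
from plant import bot
print(bot.hand_in())"
```

```text
the job is handed in; nothing more can be done
None
```

The job is handed in with no verdict shown, but my last checks had both greens upright in the green tray, both blue carriers hung on the rail and the keeper wedged at about rail y 236 mm; I did tip one blue carrier over on the way and had to right it.

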